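# Put the fixture stops away in their bolted T-slot rail

### The arm

A 6-joint arm with a two-finger parallel gripper is mounted at the origin on the work surface. World frame = base frame: x ahead of the robot, y to its left, z up, the work surface at z = 0. Lengths are in m, angles in degrees, forces in N, time in s.
With the tool pointing down it reaches from about 0.375 to 0.9 m from the base axis. Payload 3.1 kg.
Tool frame: the origin (TCP) lies on the centre line of the jaws, within the pads' length; the fingertips stand finger_overhang ahead of it and the grasp point (between the pads) lies 5 mm behind it (finger_overhang is the distance from the TCP to the fingertips, in m); z points along the fingers, y is the line along which they close (so a half turn about z gives the same grasp; the last joint's range is limited). The gripper opens to 87 mm and grips with 3 to 60 N. Pads are 19 mm wide; open, the fingers measure 117 mm over their backs; the gripper's body (75 mm by 190 mm) begins 51 mm behind the grasp point.
Start: joints at [60.705, 30.224, 82.088, -0, 67.689, -10.227], TCP at [0.204, 0.591, 0.237] pointing down, gripper open.
Joint ranges: [-176.69, 176.69], [-43.24, 126.21], [12.49, 139.97], [-82, 262], [0, 151.66], [-163.58, 163.58]. Speed limits (degrees/s): [159.86, 159.86, 180, 180, 180, 180].

### API

Orientations are given as a 3x3 rotation matrix whose columns are the frame's x, y, z axes.
In Python, from rig import read_state, capture, calibration, hand_in, finger_overhang gives the robot as it stands.
- The arm moves only by the tool send_rows, never from a script. Its argument "plan" is a list of rows, each a list of 5 numbers: the closure in counts, from 0 (fully open) to 255 (shut), then the shift along the tool's x, y, z in m, then the turn about the tool's z in rad. A call has 1 to 20 rows; each row shifts and turns the commanded pose from where the row before left it, along the tool's axes as they then stand; what a row does not reach is not made up. A row lasts 1/12 s, in which the tool goes at most 41.7 mm and 7.16 degrees, less where a joint would pass 70% of its speed; a pose out of reach is approached as far as the arm can. A call is refused whole if a number of a shift passes 0.0417 or a number of a turn 0.125, either way. A call with a gripper value outside its range is refused whole. The fingers move at their own pace and stop on an object; the grip force is fixed at half the most. Time passes only in rows, so rows that do not move let the fingers close. It gives the time, the measured TCP pose, the force, the opening and the grip force at its end, in the units of the state.
- read_state(): the state, without advancing time (a new reading comes with each control period).
- capture(name): name is "scene" or "side" or "wrist"; returns (picture, depth): 400x640x3 uint8, blue, green, red; 400x640 float32, m along the optical axis (not along the pixel's ray), 0 where there is no reading.
- calibration(name): a dict with "fx", "fy", "cx", "cy" (pixels), "xyz" and "rotation" of the camera in the world. Camera axes: x right, y down, z forward; pixel columns grow to the right and rows downward; lengths in m; the calibration is good to about 2 mm. A picture is of the moment at which its call begins: read the wrist's pose just before it. calibration takes no time and is no camera call; for the wrist camera it gives the pose at the moment of the call.
- hand_in(): hands the job in; it is judged then, once.
The state is a dict: "time_s": time; "joint_positions": joint angles; "qvel": joint speeds; "tau": joint torques, N m; "position": TCP position; "tcp_rot": TCP orientation; "force": force on the tool from outside, world axes, zero at the start; "moment": the same for the moment, N m; "opening": opening from 0.0 (shut) to 1.0 (fully open); "grasp_force": force on a finger pad.
Only numpy, scipy, OpenCV 4.12 (cv2) and the standard library are available. Lean on these libraries where they do the work, as an engineer would, in place of code of your own. Each camera call takes 0.05 s, during which the arm holds its last target. There are 200 camera calls.

### The job

Put all the fixture stops standing on the welding table away in their T-slot rail. First draw the bolt at the rail's mouth fully and let its handle drop into the open notch; then slide every stop in, upright with its foot under the lips, until it is past the bolt; then shoot the bolt fully across the mouth again and let its handle drop into the closed notch. Leave the bottle, hammer and grinder alone.

Things in the scene. Friction and masses are not known exactly. Their poses are not given: they have to be found in the camera images.
- rail_mouth (a point): Steel T-slot rail fixed to the table, channel floor = table top. Point: middle of its open mouth on the table; +y runs into the rail, +x away from the bolt's handle, z up. Channel 64 mm wide (80 outside), 270 mm deep to a 45 mm high end plate. Two lips overhang it: undersides 18 mm, tops 24 mm up, 34 mm gap along the middle. 15 mm high guide cheeks flare out to x +-52 mm at y -35 mm.
- rail_bolt (a point): where the bolt crosses the channel's middle: 25 mm inside the mouth, 45 mm above the table; axes as rail_mouth. Bolt: 16 mm round rod along x, above the lips; shut, it blocks the stops' posts. Its supports, 58 mm high at most, stand at x -40 to -149 mm, rail y -10 to +42 mm (notched plate, 49 mm high, at rail y -7 to +3 mm); keeper, 58 mm high, at x +29 to +39 mm.
- bolt (a joint): travel of the bolt, m: 0 = shot right across the mouth (handle above the closed notch), 0.060 = fully drawn (handle above the open notch); it grows towards the rail's -x side. Friction about 1.5 N. It moves only while the handle is lifted out of its notch; each notch is 16 mm wide for the 10 mm handle bar.
- handle (a joint): lift of the bolt handle, rad: 0 = lying level in a notch, pointing along the rail's -y; it swings up about the bolt's axis (up to 1.2) and clears the wall between the notches from about 0.45. Let go, it falls down by its own weight.
- handle_knob (a point): centre of the black cross-grip at the end of the bolt handle, a cylinder 24 mm long along the bolt's axis (rail x) and 20 mm thick, 65 mm from the bolt's axis; level, it is 45 mm up at rail y -40 mm, rail x -65 mm (bolt shut) or -125 mm (drawn). Best pinched by its two flat ends from above, fingers closing along rail x; the handle then turns between them.
- stop1_mid (a point): T-footed fixture stop of bare steel (one of three or four alike, one may be absent): upright 25 x 25 mm tube post on a 56 x 56 mm plate foot, 10 mm thick, edges parallel to the post's faces (same every quarter turn); 100 mm tall, about 0.4 kg. Point: on its axis half-way up, 50 mm above its underside; z along the post. Pushed high up while its foot rubs, it can tilt and jam under the lips; carried a few mm off the table it runs free.
- stop2_mid (a point): T-footed fixture stop of bare steel (one of three or four alike, one may be absent): upright 25 x 25 mm tube post on a 56 x 56 mm plate foot, 10 mm thick, edges parallel to the post's faces (same every quarter turn); 100 mm tall, about 0.4 kg. Point: on its axis half-way up, 50 mm above its underside; z along the post. Pushed high up while its foot rubs, it can tilt and jam under the lips; carried a few mm off the table it runs free.
- stop3_mid (a point): T-footed fixture stop of bare steel (one of three or four alike, one may be absent): upright 25 x 25 mm tube post on a 56 x 56 mm plate foot, 10 mm thick, edges parallel to the post's faces (same every quarter turn); 100 mm tall, about 0.4 kg. Point: on its axis half-way up, 50 mm above its underside; z along the post. Pushed high up while its foot rubs, it can tilt and jam under the lips; carried a few mm off the table it runs free.
- stop4_mid (a point): T-footed fixture stop of bare steel (one of three or four alike, one may be absent): upright 25 x 25 mm tube post on a 56 x 56 mm plate foot, 10 mm thick, edges parallel to the post's faces (same every quarter turn); 100 mm tall, about 0.4 kg. Point: on its axis half-way up, 50 mm above its underside; z along the post. Pushed high up while its foot rubs, it can tilt and jam under the lips; carried a few mm off the table it runs free.
- bottle: bystander: white squeeze bottle, 68 mm across, 170 mm tall; origin under its base. To be left alone.
- hammer: bystander: hammer lying on the table; origin under its middle. To be left alone.
- grinder: bystander: yellow angle grinder about 300 mm long, lying on the table; origin under its middle. To be left alone.
Mind the look-alikes: they are no part of the job. What is shaped like the part that bears stop3_mid but black or yellow is not meant.

How it is judged (in metres and radians):
On the way, in this order (a step that is already met when the one before it is completed fails the run):
1. the bolt is fully drawn and its handle lies in the open notch (value of joint bolt above 0.054 m and value of joint handle below 0.15 rad), for 0.2 s.
2. every stop stands in the rail under the lips, past the bolt, with the bolt still drawn (y of stop1_mid in the frame of rail_mouth between 0.045 and 0.27 m and x of stop1_mid in the frame of rail_mouth between -0.012 and 0.012 m and height (world z) of each of stop1_mid, stop2_mid, stop3_mid, stop4_mid below 0.057 m and angle between each of stop1_mid, stop2_mid, stop3_mid, stop4_mid's own z axis and vertical below 0.12 rad and y of stop2_mid in the frame of rail_mouth between 0.045 and 0.27 m and x of stop2_mid in the frame of rail_mouth between -0.012 and 0.012 m and y of stop3_mid in the frame of rail_mouth between 0.045 and 0.27 m and x of stop3_mid in the frame of rail_mouth between -0.012 and 0.012 m and y of stop4_mid in the frame of rail_mouth between 0.045 and 0.27 m and x of stop4_mid in the frame of rail_mouth between -0.012 and 0.012 m and value of joint bolt above 0.05 m), for 0.2 s.
3. the bolt is shot and its handle lies in the closed notch (value of joint bolt below 0.006 m and value of joint handle below 0.15 rad), for 0.2 s.
At the end, for the whole second after the job is handed in: Every stop present stands upright (within 0.12 rad) and at rest in the rail, its axis more than 45 mm inside the mouth (behind the bolt) and within 12 mm of the channel's middle; the bolt is within 6 mm of fully shot and its handle within 0.15 rad of level in the closed notch (all of step 3 and y of stop1_mid in the frame of rail_mouth between 0.045 and 0.27 m and x of stop1_mid in the frame of rail_mouth between -0.012 and 0.012 m and height (world z) of each of stop1_mid, stop2_mid, stop3_mid, stop4_mid below 0.057 m and angle between each of stop1_mid, stop2_mid, stop3_mid, stop4_mid's own z axis and vertical below 0.12 rad and y of stop2_mid in the frame of rail_mouth between 0.045 and 0.27 m and x of stop2_mid in the frame of rail_mouth between -0.012 and 0.012 m and y of stop3_mid in the frame of rail_mouth between 0.045 and 0.27 m and x of stop3_mid in the frame of rail_mouth between -0.012 and 0.012 m and y of stop4_mid in the frame of rail_mouth between 0.045 and 0.27 m and x of stop4_mid in the frame of rail_mouth between -0.012 and 0.012 m and linear speed of each of stop1, stop2, stop3, stop4 below 0.02 m/s); the robot touches nothing.
It fails at once if the bottle is moved more than 40 mm (distance of bottle from where it was at the start of the episode above 0.04 m).
It fails at once if the hammer is moved more than 40 mm (distance of hammer from where it was at the start of the episode above 0.04 m).
It fails at once if the grinder is moved more than 40 mm (distance of grinder from where it was at the start of the episode above 0.04 m).
Of stop1, stop2, stop3, stop4 only 3 to 4 are there at a start; the rules pass over those that are not, and their reading is None.
At some moment in a run one of stop1, stop2, stop3, stop4 may be knocked a few centimetres aside while the robot is not near it.
Once in a run the grip may slacken for a moment while it holds something.
It also fails if it takes over 210 s, if anything falls off the work surface, if the arm or the gripper's body presses on something with over 40 N, if the wrist force passes 120 N, or if a joint passes its speed limit or range.

## Working session

There is one attempt and no reset: what is moved stays moved. The work goes in short steps, Python scripts to look and compute and a tool call to move; the robot and the scene stay as the last step left them, time stands still between calls to the robot, and variables do not carry over. Pictures are saved under pics/ and viewed, at most 14 in all, crops included, and the job is handed in when it is done.

Besides the shell and the picture viewer there is one more tool, called after ">>>" as a command line: name --pt "numbers of a row" for each row, then --argument value for the rest. send_rows: Moves the arm, as the interface text tells. Its arguments: {"type":"object","properties":{"plan":{"type":"array","items":{"type":"array","items":{"type":"number"}}}},"required":["plan"]}

```bash
ls; mkdir -p pics
python3 - <<'E'
from rig import *
import cv2, numpy as np
s=read_state(); print({k:np.round(v,3).tolist() for k,v in s.items()}); print(finger_overhang if not callable(finger_overhang) else finger_overhang())
for n in("scene","side"):
    p,d=capture(n); c=calibration(n); print(n,{k:np.round(v,4).tolist() for k,v in c.items()})
    cv2.imwrite(f"pics/{n}0.png",p); np.savez(f"{n}0.npz",p=p,d=d)
    print((d>0).mean())
E
```

```text
pics
{'time_s': 0.0, 'joint_positions': [60.705, 30.279, 82.158, -0.002, 67.688, -10.228], 'qvel': [0.039, 0.017, 0.047, -0.02, 0.072, 0.144], 'tau': [0.0, -44.004, -17.659, 0.063, 0.058, -0.0], 'position': [0.204, 0.59, 0.236], 'tcp_rot': [[-0.945, 0.327, -0.001], [0.327, 0.945, -0.002], [0.0, -0.002, -1.0]], 'force': [0.044, -1.491, -0.123], 'moment': [-0.009, 0.006, 0.043], 'grasp_force': 0.0, 'opening': 1.001}
0.014
scene {'fx': 394.8879, 'fy': 394.8879, 'cx': 326.5267, 'cy': 208.7233, 'xyz': [1.4614, -0.0781, 0.8739], 'rotation': [[0.0192, 0.6499, -0.7598], [0.9996, 0.0028, 0.0277], [0.0201, -0.76, -0.6496]]}
0.99611328125
side {'fx': 401.607, 'fy': 401.607, 'cx': 317.1166, 'cy': 198.5804, 'xyz': [0.283, -0.9988, 0.6147], 'rotation': [[0.9707, -0.1152, 0.2109], [-0.2403, -0.465, 0.8521], [-0.0001, -0.8778, -0.479]]}
0.996015625
```

View pics/scene0.png

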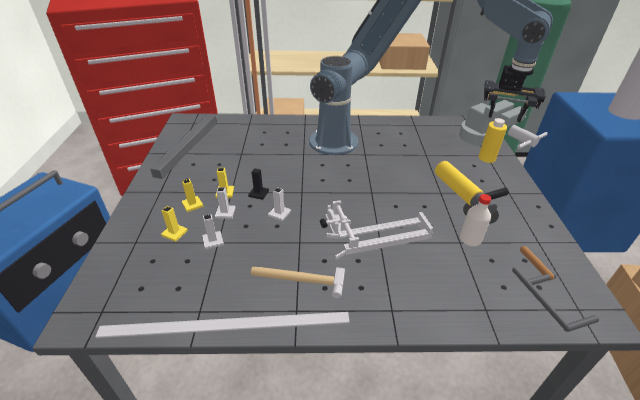

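View pics/side0.png

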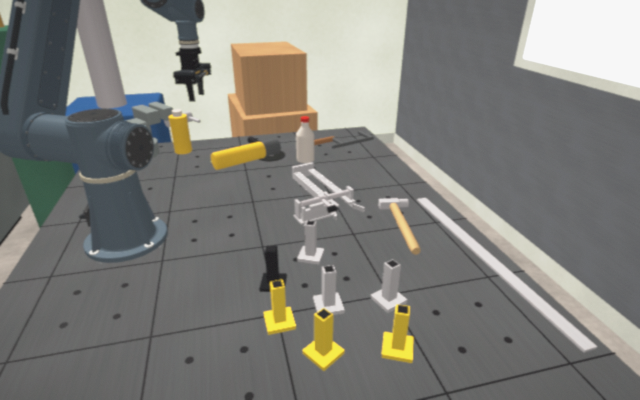

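The scene view shows three bare steel stops, at about (279,204), (225,203) and (212,230). Three yellow ones and one black one are look-alikes. The rail runs from its mouth at about (335,245) to the right, with the black knob at (324,223). Next I'll measure from depth.

```bash
cat > h.py <<'E'
from rig import *
import cv2, numpy as np
def cloud(n,p,d,c=None):
    c=c or calibration(n); v,u=np.mgrid[0:400,0:640]
    P=np.stack([(u-c["cx"])/c["fx"]*d,(v-c["cy"])/c["fy"]*d,d],-1)
    return P@np.array(c["rotation"]).T+np.array(c["xyz"])
def stops(n,p,d,lo=90,c=None):
    W=cloud(n,p,d,c); hsv=cv2.cvtColor(p,cv2.COLOR_BGR2HSV)
    m=(d>0)&(hsv[...,1]<45)&(hsv[...,2]>lo)&(W[...,2]>.004)&(W[...,2]<.2)&(W[...,0]>.2)&(W[...,0]<1.0)&(abs(W[...,1])<.65)
    k,L,st,ce=cv2.connectedComponentsWithStats(m.astype(np.uint8))
    out=[]
    for i in range(1,k):
        if st[i,4]<60: continue
        q=W[L==i]; zt=np.percentile(q[:,2],98); t=q[q[:,2]>zt-.006]; f=q[q[:,2]<.02]
        out.append((i,st[i].tolist(),zt.round(3),t[:,:2].mean(0).round(4),cv2.minAreaRect(q[:,:2].astype(np.float32)*1000),cv2.minAreaRect(f[:,:2].astype(np.float32)*1000) if len(f)>5 else None))
    return W,L,out
E
python3 - <<'E'
from h import *
for n in("scene","side"):
    z=np.load(f"{n}0.npz"); W,L,o=stops(n,z["p"],z["d"])
    print(n)
    for r in o: print(r[0],r[1],r[2],r[3],*[tuple(np.round(np.hstack([a[0],a[1],a[2]]),0).astype(int)) if a else None for a in r[4:]])
    # ortho of rail region, 1mm/px
    if n=="scene": 
        q=W[(W[...,2]>-.02)&(z["d"]>0)]; col=z["p"][(W[...,2]>-.02)&(z["d"]>0)]
    img=np.zeros((600,800,3),np.uint8)
    m=(W[...,2]>-.02)&(z["d"]>0)
    x=W[m];c=z["p"][m]; r=((x[:,0]-.35)/.001).astype(int); cc=((x[:,1]+.4)/.001).astype(int)
    k=(r>=0)&(r<600)&(cc>=0)&(cc<800); 
    for a,b,g in zip(r[k],cc[k],c[k]): cv2.circle(img,(int(b),int(a)),1,g.tolist(),-1)
    cv2.imwrite(f"pics/ortho_{n}.png",img)
E
```

```text
scene
1 [158, 158, 15, 22, 163] 0.044 [ 0.2325 -0.6391] (np.int64(238), np.int64(-639), np.int64(25), np.int64(80), np.int64(81)) (np.int64(240), np.int64(-635), np.int64(14), np.int64(80), np.int64(82))
274 [267, 185, 24, 36, 392] 0.101 [ 0.4684 -0.1985] (np.int64(409), np.int64(-199), np.int64(74), np.int64(185), np.int64(87)) (np.int64(409), np.int64(-199), np.int64(74), np.int64(185), np.int64(87))
299 [215, 187, 20, 32, 367] 0.1 [ 0.4691 -0.3769] (np.int64(447), np.int64(-379), np.int64(57), np.int64(95), np.int64(88)) (np.int64(447), np.int64(-379), np.int64(57), np.int64(95), np.int64(88))
468 [325, 199, 108, 60, 2261] 0.058 [0.5613 0.0103] (np.int64(499), np.int64(112), np.int64(261), np.int64(352), np.int64(16)) (np.int64(499), np.int64(112), np.int64(261), np.int64(352), np.int64(16))
476 [460, 199, 37, 49, 942] 0.145 [0.5928 0.4052] (np.int64(502), np.int64(460), np.int64(69), np.int64(269), np.int64(59)) (np.int64(516), np.int64(480), np.int64(66), np.int64(265), np.int64(44))
656 [200, 214, 26, 35, 418] 0.101 [ 0.6004 -0.3936] (np.int64(553), np.int64(-404), np.int64(144
[... 1006 characters left out ...]
np.int64(89), np.int64(81)) (np.int64(764), np.int64(-24), np.int64(25), np.int64(89), np.int64(70))
33 [418, 198, 180, 153, 2155] 0.009 [ 0.895  -0.3818] (np.int64(894), np.int64(-302), np.int64(41), np.int64(619), np.int64(3)) (np.int64(894), np.int64(-302), np.int64(41), np.int64(619), np.int64(3))
37 [371, 259, 37, 53, 920] 0.101 [ 0.5917 -0.3961] (np.int64(591), np.int64(-362), np.int64(68), np.int64(132), np.int64(4)) (np.int64(591), np.int64(-362), np.int64(68), np.int64(132), np.int64(4))
39 [314, 265, 31, 49, 830] 0.101 [ 0.4604 -0.3815] (np.int64(462), np.int64(-377), np.int64(59), np.int64(56), np.int64(88)) (np.int64(462), np.int64(-377), np.int64(59), np.int64(56), np.int64(88))
```

View pics/ortho_scene.png

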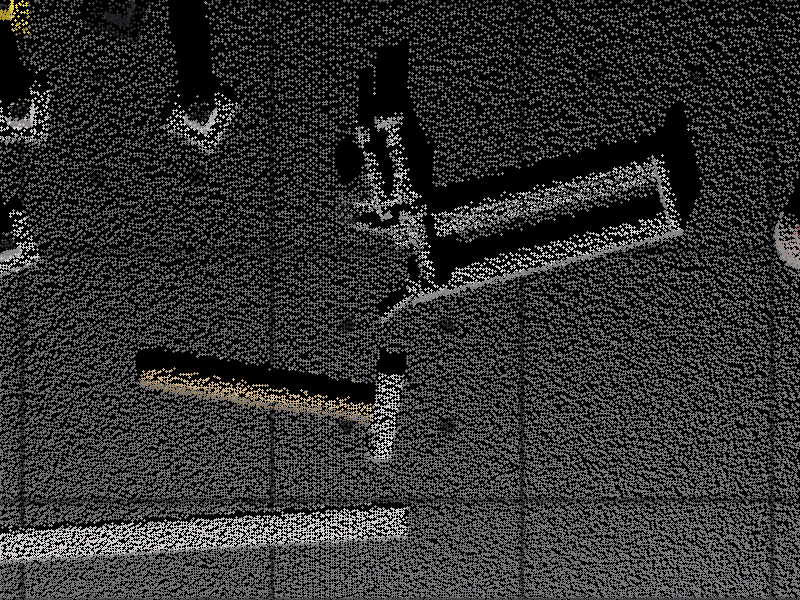

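The ortho view shows the rail axis running along about (-0.24, 0.97), with its mouth near (0.61, 0.0). I'll look from above with the wrist camera.

```bash
cat >> h.py <<'E'
def rows(tgt,yaw=None,g=0,n=None,vmax=.035,start=None):
    """print rounded rows for a straight move to tgt (world), tool y at yaw deg (mod 180 nearest); returns predicted end"""
    s=read_state(); p=np.array(s["position"]); R=np.array(s["tcp_rot"])
    a=np.arctan2(R[1,1],R[0,1]) if start is None else start[1]
    if start is not None: p=np.array(start[0])
    b=a if yaw is None else a+(np.radians(yaw)-a+np.pi/2)%np.pi-np.pi/2
    n=n or int(max(np.ceil(np.linalg.norm(np.subtract(tgt,p))/vmax),np.ceil(abs(b-a)/.1),1))
    out=[]
    for i in range(n):
        y=np.array([np.cos(a),np.sin(a),0]); z=np.array([0,0,-1.]); x=np.cross(y,z)
        d=(np.array(tgt)-p)/(n-i); dr=(b-a)/(n-i)
        r=[g]+[round(float(v),4) for v in (d@x,d@y,d@z)]+[round(float(-dr),4)]
        p=p+r[1]*x+r[2]*y+r[3]*z; a-=r[4]; out.append(r)
    print(str(out).replace(' ','')); return p,a
E
python3 - <<'E'
from h import *
print(rows([.55,-.02,.36],14))
E
```

```text
[[0,-0.0251,-0.0221,-0.0059,0.0473],[0,-0.0261,-0.0209,-0.0059,0.0473],[0,-0.027,-0.0196,-0.0059,0.0473],[0,-0.0279,-0.0183,-0.0059,0.0473],[0,-0.0288,-0.017,-0.0059,0.0473],[0,-0.0295,-0.0156,-0.0059,0.0473],[0,-0.0303,-0.0142,-0.0059,0.0473],[0,-0.0309,-0.0127,-0.0059,0.0473],[0,-0.0315,-0.0112,-0.0059,0.0473],[0,-0.0319,-0.0098,-0.0059,0.0473],[0,-0.0324,-0.0082,-0.0059,0.0473],[0,-0.0327,-0.0067,-0.0059,0.0473],[0,-0.033,-0.0051,-0.0059,0.0473],[0,-0.0332,-0.0036,-0.006,0.0473],[0,-0.0333,-0.002,-0.0059,0.0474],[0,-0.0334,-0.0004,-0.006,0.0473],[0,-0.0334,0.0012,-0.0059,0.0474],[0,-0.0333,0.0027,-0.006,0.0473],[0,-0.0331,0.0043,-0.0059,0.0474],[0,-0.0329,0.0059,-0.006,0.0473],[0,-0.0326,0.0075,-0.0059,0.0474]]
(array([ 0.55002521, -0.01999465,  0.3599829 ]), np.float64(0.2443060078946997))
```

>>> send_rows --pt "0 -0.025 -0.022 -0.006 0.05" --pt "0 -0.026 -0.021 -0.006 0.05" --pt "0 -0.027 -0.02 -0.006 0.05" --pt "0 -0.028 -0.018 -0.006 0.05" --pt "0 -0.029 -0.017 -0.006 0.05" --pt "0 -0.03 -0.016 -0.006 0.05" --pt "0 -0.03 -0.014 -0.006 0.05" --pt "0 -0.031 -0.013 -0.006 0.05" --pt "0 -0.032 -0.011 -0.006 0.05" --pt "0 -0.032 -0.01 -0.006 0.05" --pt "0 -0.033 -0.008 -0.006 0.05" --pt "0 -0.033 -0.007 -0.006 0.05" --pt "0 -0.033 -0.005 -0.006 0.05" --pt "0 -0.034 -0.003 -0.006 0.05" --pt "0 -0.034 -0.002 -0.006 0.05" --pt "0 -0.034 0 -0.006 0.05" --pt "0 -0.034 0.001 -0.006 0.05" --pt "0 -0.034 0.003 -0.006 0.05" --pt "0 -0.034 0.004 -0.006 0.05" --pt "0 -0.034 0.006 -0.006 0.05"

```text
time_s: 1.77
position: [0.5228, -0.0064, 0.3565]
tcp_rot: [[-0.233, 0.972, -0.001], [0.972, 0.233, 0.0], [0.001, -0.001, -1.0]]
force: [1.0, 1.3, -0.3]
opening: 0.998
grasp_force: 0.0
```

Run:
```python
from h import *
s=read_state(); R=np.array(s["tcp_rot"]); print(np.round(s["position"],4),np.round(R,3).tolist(),s["time_s"])
c=calibration("wrist"); p,d=capture("wrist")
np.savez("w1.npz",p=p,d=d,**{k:np.array(v) for k,v in c.items()})
print("cam in tool",(R.T@(np.array(c["xyz"])-s["position"])).round(4),(R.T@np.array(c["rotation"])).round(3).tolist(),c["fx"],c["cx"],c["cy"])
cv2.imwrite("pics/w1.png",p)
```

```text
[ 0.5228 -0.0064  0.3565] [[-0.233, 0.972, -0.001], [0.972, 0.233, 0.0], [0.001, -0.001, -1.0]] 1.7667
cam in tool [ 0.0767 -0.0005 -0.1483] [[0.001, -0.96, -0.281], [1.0, 0.001, -0.0], [0.001, -0.281, 0.96]] 293.6400230211807 316.9591083457332 196.70741407900084
```

View pics/w1.png

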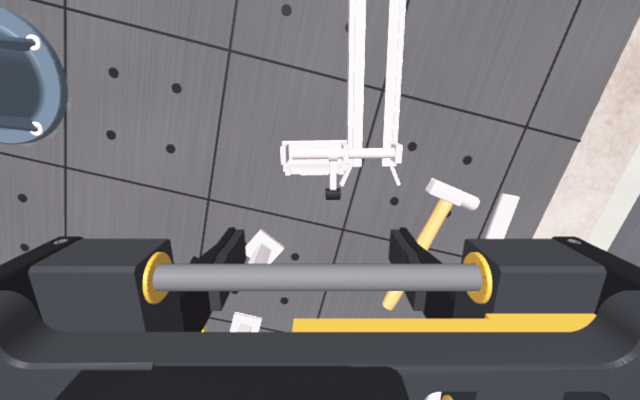

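The wrist view shows the rail from above. The lips run up the image at columns 357 and 395, the bolt lies along row 152, and the black knob is at (333,193).

Run:
```python
from h import *
z=np.load("w1.npz"); c={k:z[k] for k in("fx","fy","cx","cy","xyz","rotation")}; c={k:(float(v) if v.ndim==0 else v) for k,v in c.items()}
p,d=z["p"],z["d"]; W=cloud("wrist",p,d,c); hsv=cv2.cvtColor(p,cv2.COLOR_BGR2HSV)
v,u=np.mgrid[0:400,0:640]
tab=(v<120)&(u>150)&(u<330)&(d>0); print("table z",W[tab][:,2].mean(), "img range",W[0,320],W[0,330])
reg=(v<228)&(u>230)&(u<430)
lip=reg&(W[...,2]>.018)&(W[...,2]<.03)&(hsv[...,2]>120)&(v<130)
for a,b in((335,377),(377,420)):
    q=W[lip&(u>a)&(u<b)][:,:2]
    l=cv2.fitLine(q.astype(np.float32),cv2.DIST_L2,0,0,0).ravel(); print("lip",len(q),l, np.degrees(np.arctan2(l[1],l[0])), cv2.minAreaRect((q*1000).astype(np.float32)))
kn=(v>180)&(v<205)&(u>320)&(u<346)&(hsv[...,2]<60)&(W[...,2]>.02)
q=W[kn]; print("knob",len(q),q.mean(0),q[:,2].max(),cv2.minAreaRect((q[:,:2]*1000).astype(np.float32)))
bt=reg&(W[...,2]>.046)&(W[...,2]<.065)&(v>130)
np.set_printoptions(precision=4,suppress=True)
th=np.radians(104); 
ux=np.array([np.sin(th),-np.cos(th)]);uy=np.array([np.cos(th),np.sin(th)]);o=np.array([.611,.004])
def fr(q): return np.c_[(q[:,:2]-o)@ux,(q[:,:2]-o)@uy,q[:,2]]
q=fr(W[bt]); print("high parts rough rail frame",np.percentile(q,[0,1,5,50,95,99,100],axis=0))
q=fr(W[reg&(W[...,2]>.018)&(W[...,2]<.03)&(u>335)&(u<415)&(hsv[...,2]>120)]); 
for x0 in(-.04,.015): 
    k=q[(q[:,0]>x0)&(q[:,0]<x0+.03)]; print("lip y min",np.percentile(k[:,1],[0,1,3]), np.percentile(k[:,0],[0,2,50,98,100]))
```

```text
table z 0.00011866408619701917 img range [ 0.47104624  0.22399287 -0.00083433] [0.48568914 0.22701405 0.00068233]
lip 2014 [ 0.2494016  -0.9684001   0.54492813  0.1468071 ] -75.55789 ((546.5159301757812, 141.90994262695312), (23.269086837768555, 180.52113342285156), 14.411660194396973)
lip 2049 [ 0.24890459 -0.96852803  0.600157    0.15970163] -75.587296 ((601.9849243164062, 155.14959716796875), (23.781536102294922, 180.22564697265625), 14.439083099365234)
knob 59 [ 0.55821905 -0.05447006  0.05343505] 0.05546848067182403 ((558.204345703125, -51.34284973144531), (21.021589279174805, 16.76239776611328), 14.581745147705078)
high parts rough rail frame [[-0.1457 -0.0495  0.046 ]
 [-0.144  -0.0467  0.0464]
 [-0.1382 -0.038   0.0478]
 [-0.064   0.0208  0.0518]
 [ 0.0308  0.0329  0.0583]
 [ 0.0373  0.0372  0.0592]
 [ 0.0394  0.0386  0.0606]]
lip y min [-0.0007  0.0013  0.0079] [-0.04   -0.0396 -0.0289 -0.0181 -0.0171]
lip y min [0.0004 0.0026 0.0091] [0.0155 0.0162 0.0269 0.0387 0.0402]
```

>>> send_rows --pt "0 -0.0052 0.0023 0.026 -0.0016" --pt "0 -0.0052 0.0023 0.026 -0.0016" --pt "0 -0.0052 0.0023 0.026 -0.0016" --pt "0 -0.0052 0.0023 0.026 -0.0016" --pt "0 -0.0052 0.0023 0.026 -0.0016" --pt "0 -0.0052 0.0023 0.026 -0.0016" --pt "0 -0.0052 0.0023 0.026 -0.0016" --pt "0 -0.0052 0.0023 0.026 -0.0016" --pt "0 -0.0052 0.0023 0.026 -0.0016" --pt "0 -0.0052 0.0023 0.026 -0.0016" --pt "0 0 0 0.015 0" --pt "0 0 0 0.015 0" --pt "0 0 0 0.015 0" --pt "0 0 0 0.01 0" --pt "0 0 0 0 0" --pt "0 0 0 0 0"

```text
time_s: 3.15
position: [0.5573, -0.0495, 0.0411]
tcp_rot: [[-0.251, 0.968, -0.001], [0.968, 0.251, 0.0], [0.001, -0.001, -1.0]]
force: [-0.2, 0.7, 0.9]
opening: 1.004
grasp_force: 0.0
```

```bash
cat >> h.py <<'E'
RO=np.array([.6114,.004]);UY=np.array([-.2490,.9685]);UX=np.array([.9685,.2490])
def rail(w): w=np.asarray(w); return np.r_[(w[:2]-RO)@UX,(w[:2]-RO)@UY,w[2]]
def unrail(x,y,z): return np.r_[RO+x*UX+y*UY,z]
def st():
    s=read_state(); R=np.array(s["tcp_rot"]); print("t",round(s["time_s"],2),"rail",rail(s["position"]).round(4),"yaw",np.degrees(np.arctan2(R[1,1],R[0,1])).round(2),"z",R[:,2].round(3),"F",np.round(s["force"],1),"open",round(s["opening"]*87,1),"g",round(s["grasp_force"],1)); return s
E
python3 - <<'E'
from h import *
st()
p,d=capture("wrist"); c=calibration("wrist"); W=cloud("wrist",p,d,c); hsv=cv2.cvtColor(p,cv2.COLOR_BGR2HSV)
cv2.imwrite("pics/w2.png",p)
E
```

```text
t 3.15 rail [-0.0657 -0.0383  0.0411] yaw 14.56 z [-0.001  0.    -1.   ] F [-0.2  0.7  0.9] open 87.3 g 0.0
```

View pics/w2.png

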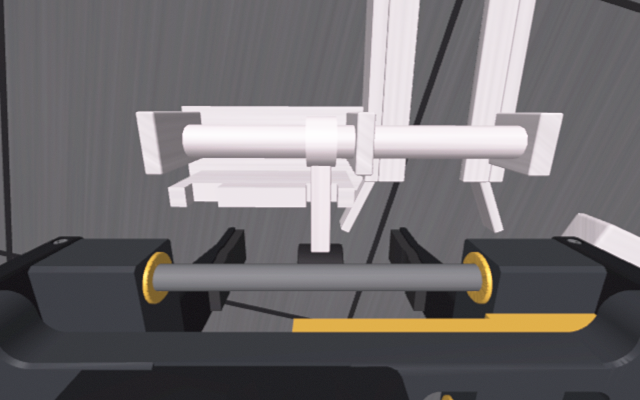

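The knob at (320,250) is centred between the open jaws. I'll close, then lift along the handle's arc.

>>> send_rows --pt "0 -0.0017 0.0005 0.001 0" --pt "255 0 0 0 0" --pt "255 0 0 0 0" --pt "255 0 0 0 0" --pt "255 0 0 0 0" --pt "255 0 0 0 0" --pt "255 0 0 0 0" --pt "255 0.0002 0 -0.0042 0" --pt "255 0.0004 0 -0.0042 0" --pt "255 0.0007 0 -0.0042 0" --pt "255 0.0009 0 -0.0041 0" --pt "255 0.0013 0 -0.0041 0" --pt "255 0.0014 0 -0.004 0" --pt "255 0.0018 0 -0.0039 0" --pt "255 0.0019 0 -0.0037 0" --pt "255 0.0022 0 -0.0036 0" --pt "255 0.0024 0 -0.0034 0"

```text
time_s: 4.62
position: [0.5573, -0.0412, 0.0811]
tcp_rot: [[-0.253, 0.967, 0.005], [0.967, 0.253, -0.005], [-0.006, 0.003, -1.0]]
force: [0.5, -9.1, 0.4]
opening: 0.263
grasp_force: 30.0
```

Run:
```python
from h import *
st()
```

```text
t 4.62 rail [-0.0637 -0.0303  0.0811] yaw 14.66 z [ 0.005 -0.005 -1.   ] F [ 0.5 -9.1  0.4] open 22.9 g 30.0
```

>>> send_rows --pt "255 -0.002 0 0 0" --pt "255 -0.001 -0.004 0 0" --pt "255 0 -0.004 0 0" --pt "255 0 -0.004 0 0" --pt "255 0 -0.004 0 0" --pt "255 0 -0.004 0 0" --pt "255 0 -0.004 0 0" --pt "255 0 -0.004 0 0" --pt "255 0 -0.004 0 0" --pt "255 0 -0.004 0 0" --pt "255 0 -0.004 0 0" --pt "255 0 -0.004 0 0" --pt "255 0 -0.004 0 0" --pt "255 0 -0.004 0 0" --pt "255 0 -0.004 0 0" --pt "255 0 -0.004 0 0" --pt "255 0 0 0 0" --pt "255 0 0 0 0"

```text
time_s: 6.12
position: [0.4993, -0.0566, 0.0803]
tcp_rot: [[-0.251, 0.968, 0.003], [0.968, 0.251, -0.001], [-0.002, 0.003, -1.0]]
force: [3.7, -0.4, -1.7]
opening: 0.27
grasp_force: 30.0
```

Run:
```python
from h import *
st()
```

```text
t 6.12 rail [-0.1237 -0.0307  0.0803] yaw 14.55 z [ 0.003 -0.001 -1.   ] F [ 3.7 -0.4 -1.7] open 23.5 g 30.0
```

>>> send_rows --pt "255 -0.0024 0 0.0034 0" --pt "255 -0.0022 0 0.0036 0" --pt "255 -0.0019 0 0.0037 0" --pt "255 -0.0016 0 0.0039 0" --pt "255 -0.0013 0 0.004 0" --pt "255 -0.001 0 0.0041 0" --pt "255 -0.0007 0 0.0041 0" --pt "255 -0.0005 0 0.0042 0" --pt "255 -0.0002 0 0.0042 0" --pt "255 0 0 0.0042 0" --pt "255 0 0 0 0" --pt "255 0 0 0 0"

```text
time_s: 7.12
position: [0.502, -0.0671, 0.0437]
tcp_rot: [[-0.25, 0.968, 0.004], [0.968, 0.25, 0.0], [-0.001, 0.004, -1.0]]
force: [4.2, 4.1, 2.8]
opening: 0.275
grasp_force: 3.0
```

Run:
```python
from h import *
st()
```

```text
t 7.12 rail [-0.1237 -0.0416  0.0437] yaw 14.49 z [ 0.004  0.    -1.   ] F [4.2 4.1 2.8] open 23.9 g 3.0
```

>>> send_rows --pt "255 0 0 0.002 0" --pt "0 0 0 0 0" --pt "0 0 0 0 0" --pt "0 0 0 0 0" --pt "0 0 0 0 0" --pt "0 0 0 0 0" --pt "0 0 0 -0.02 0" --pt "0 0 0 -0.03 0" --pt "0 0 0 -0.03 0" --pt "0 0 0 -0.03 0" --pt "0 0 0 -0.03 0" --pt "0 0 0 -0.03 0" --pt "0 0 0 0 0"

```text
time_s: 8.2
position: [0.5037, -0.0688, 0.2136]
tcp_rot: [[-0.251, 0.968, 0.009], [0.968, 0.251, -0.004], [-0.006, 0.008, -1.0]]
force: [0.6, -0.5, 0.2]
opening: 0.987
grasp_force: 0.0
```

Run:
```python
from h import *
st()
c=calibration("wrist"); p,d=capture("wrist"); cv2.imwrite("pics/w3.png",p)
W=cloud("wrist",p,d,c); hsv=cv2.cvtColor(p,cv2.COLOR_BGR2HSV); v,u=np.mgrid[0:400,0:640]
m=(v<240)&(hsv[...,2]<70)&(W[...,2]>.02)&(W[...,2]<.09)&(u>250)&(u<390)
q=np.array([rail(x) for x in W[m]]); print(len(q),np.median(q,0),np.percentile(q,[2,98],axis=0))
```

```text
t 8.2 rail [-0.1224 -0.0437  0.2136] yaw 14.56 z [ 0.009 -0.004 -1.   ] F [ 0.6 -0.5  0.2] open 85.9 g 0.0
284 [-0.12282538 -0.04024805  0.05366874] [[-0.13470848 -0.04799283  0.04662619]
 [-0.11311328 -0.03141136  0.05564934]]
```

View pics/w3.png

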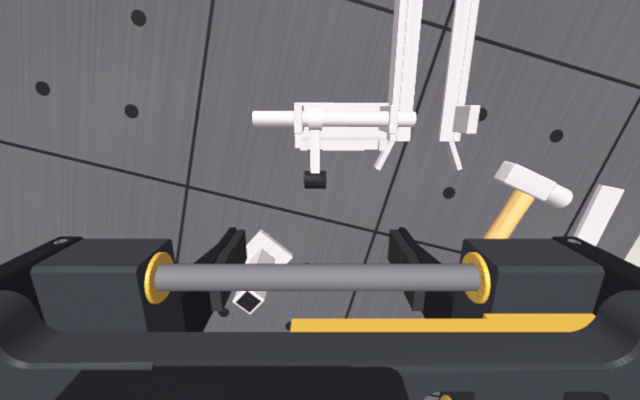

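The knob at (315,180) is level (top at z≈0.054) and drawn about 58 mm, so step 1 looks done. Next I'll measure the stops from both fixed cameras.

```bash
cat >> h.py <<'E'
def tops():
    """post tops (z~.1) from both fixed views, clustered; with foot rects"""
    A=[];F=[]
    for n in("scene","side"):
        p,d=capture(n); W=cloud(n,p,d); hsv=cv2.cvtColor(p,cv2.COLOR_BGR2HSV)
        ok=(d>0)&(W[...,0]>.3)&(W[...,0]<.85)&(W[...,1]>-.6)&(W[...,1]<.35)
        e=cv2.erode(ok.astype(np.uint8),np.ones((1,1)))>0
        for z0,z1,L in((.093,.107,A),(.006,.014,F)):
            m=e&(W[...,2]>z0)&(W[...,2]<z1); L.append(np.c_[W[m],hsv[m]])
    return np.vstack(A),np.vstack(F)
def report(A,F):
    g=np.zeros((550,950),np.uint8); i=((A[:,:2]-[.3,-.6])*1000).astype(int); g[i[:,0],i[:,1]]=255
    g=cv2.morphologyEx(g,cv2.MORPH_CLOSE,np.ones((13,13)))
    k,L,s,c=cv2.connectedComponentsWithStats(g); l=L[i[:,0],i[:,1]]
    for j in range(1,k):
        q=A[l==j]
        if len(q)<15: continue
        r=cv2.minAreaRect((q[:,:2]*1000).astype(np.float32)); cen=np.array(r[0])/1000
        f=F[(np.hypot(*(F[:,:2]-cen).T)<.042)]
        sat=np.median(q[:,4]);val=np.median(q[:,5])
        rf=cv2.minAreaRect((f[:,:2]*1000).astype(np.float32)) if len(f)>5 else ((0,0),(0,0),0)
        print("top",np.round(r[0],1),np.round(r[1],1),round(r[2],1),"n",len(q),"sat",sat,"val",val,"| foot",np.round(rf[0],1),np.round(rf[1],1),round(rf[2],1),len(f))
E
python3 - <<'E'
from h import *
report(*tops())
E
```

```text
top [ 354.2 -398.7] [28.5 27.9] 84.2 n 191 sat 169.0 val 180.0 | foot [ 352.8 -398.9] [55.9 59.3] 1.0 493
top [ 358.9 -279.8] [26.9 28. ] 68.0 n 156 sat 9.0 val 49.5 | foot [ 360.3 -280. ] [58.3 62.6] 77.6 300
top [ 421.6 -495.3] [31.4 28.6] 30.0 n 251 sat 161.0 val 176.0 | foot [ 421.4 -495.9] [61.4 58.8] 30.1 653
top [ 462.1 -378.7] [27.8 26.8] 87.4 n 187 sat 8.0 val 144.0 | foot [ 464.  -378.6] [59.  61.6] 89.4 441
top [ 466.2 -198.4] [25.9 26.4] 64.2 n 136 sat 8.0 val 140.5 | foot [ 467.4 -198.9] [60.3 61.3] 62.4 360
top [ 559.3 -520.2] [27.  27.9] 60.8 n 243 sat 155.0 val 175.0 | foot [ 560.1 -520.4] [58.  60.1] 63.0 706
top [ 595.2 -393.4] [29.2 26.6] 20.2 n 194 sat 9.0 val 139.0 | foot [ 595.7 -397.3] [60.  65.4] 18.6 512
```

Run:
```python
from h import *
a=rows([.467,-.1985,.16],-27,n=10)
rows([.467,-.1985,.075],-27,n=5,start=a)
```

```text
[[0,-0.0118,-0.0065,0.0048,0.0725],[0,-0.0123,-0.0056,0.0048,0.0725],[0,-0.0127,-0.0047,0.0048,0.0725],[0,-0.013,-0.0038,0.0048,0.0725],[0,-0.0132,-0.0028,0.0048,0.0725],[0,-0.0134,-0.0019,0.0048,0.0725],[0,-0.0134,-0.0009,0.0048,0.0725],[0,-0.0135,0.0001,0.0048,0.0726],[0,-0.0134,0.001,0.0049,0.0725],[0,-0.0134,0.002,0.0048,0.0726]]
[[0,0.0,0.0,0.017,-0.0],[0,0.0,0.0,0.017,-0.0],[0,0.0,0.0,0.017,-0.0],[0,0.0,0.0,0.017,-0.0],[0,0.0,0.0,0.017,-0.0]]
```

>>> send_rows --pt "0 -0.0118 -0.0065 0.0048 0.0725" --pt "0 -0.0123 -0.0056 0.0048 0.0725" --pt "0 -0.0127 -0.0047 0.0048 0.0725" --pt "0 -0.013 -0.0038 0.0048 0.0725" --pt "0 -0.0132 -0.0028 0.0048 0.0725" --pt "0 -0.0134 -0.0019 0.0048 0.0725" --pt "0 -0.0134 -0.0009 0.0048 0.0725" --pt "0 -0.0135 0 0.0048 0.0725" --pt "0 -0.0134 0.001 0.0048 0.0725" --pt "0 -0.0134 0.002 0.0048 0.0725" --pt "0 0 0 0.017 0" --pt "0 0 0 0.017 0" --pt "0 0 0 0.017 0" --pt "0 0 0 0.017 0" --pt "0 0 0 0.017 0" --pt "0 0 0 0 0" --pt "0 0 0 0 0"

```text
time_s: 9.77
position: [0.4659, -0.1975, 0.0735]
tcp_rot: [[0.454, 0.891, -0.005], [0.891, -0.454, 0.004], [0.001, -0.006, -1.0]]
force: [0.6, -0.1, -0.3]
opening: 1.002
grasp_force: 0.0
```

Run:
```python
from h import *
st(); rows([.467,-.1985,.075],-27,n=1)
report(*tops())
```

```text
t 9.77 rail [-0.1911 -0.159   0.0735] yaw -26.99 z [-0.005  0.004 -1.   ] F [ 0.6 -0.1 -0.3] open 87.2 g 0.0
[[0,-0.0004,0.0014,-0.0015,0.0001]]
top [ 355.1 -399.4] [26.1 29.7] 81.3 n 187 sat 169.0 val 180.0 | foot [ 354. -399.] [58.4 57.4] 1.4 485
top [ 360.1 -279.4] [27.7 31.1] 74.9 n 155 sat 10.0 val 50.0 | foot [ 359.4 -279.8] [56.4 61.1] 76.2 201
top [ 419.9 -497.4] [33.5 26.7] 29.9 n 243 sat 160.0 val 177.0 | foot [ 421.  -496.2] [59.4 58.7] 30.3 648
top [ 424.7 -178.5] [24.7 13.3] 52.7 n 57 sat 8.0 val 45.0 | foot [ 437.8 -177.7] [52.9 68.3] 37.8 110
top [ 462.4 -378.3] [27.1 26.9] 89.9 n 190 sat 8.0 val 144.0 | foot [ 462.5 -378.5] [59.3 59.6] 89.3 437
top [ 465.1 -197.7] [29.3 24.6] 65.3 n 105 sat 9.0 val 145.0 | foot [ 465.5 -198.9] [58.6 59. ] 62.5 365
top [ 509.5 -228.1] [10.8 13. ] 71.5 n 35 sat 6.0 val 46.0 | foot [ 483.2 -208.8] [57.5 18.4] 62.9 137
top [ 559.9 -520.5] [28.  28.7] 62.0 n 248 sat 157.5 val 178.5 | foot [ 559.8 -520.5] [59.7 59.9] 62.7 705
top [ 593.6 -393. ] [26.9 28.3] 17.5 n 192 sat 8.0 val 139.0 | foot [ 594.3 -393.1] [60.2 58.7] 19.4 510
```

>>> send_rows --pt "255 0 0 -0.001 0" --pt "255 0 0 0 0" --pt "255 0 0 0 0" --pt "255 0 0 0 0" --pt "255 0 0 0 0" --pt "255 0 0 0 0" --pt "255 0 0 0 0" --pt "255 0 0 0 0" --pt "255 0 0 -0.005 0" --pt "255 0 0 -0.01 0" --pt "255 0 0 -0.015 0" --pt "255 0 0 -0.01 0" --pt "255 0 0 0 0"

```text
time_s: 10.95
position: [0.4688, -0.1993, 0.1186]
tcp_rot: [[0.454, 0.891, 0.003], [0.891, -0.454, -0.002], [-0.001, 0.004, -1.0]]
force: [0.6, -0.2, -4.8]
opening: 0.283
grasp_force: 29.9
```

Run:
```python
from h import *
st(); a=rows(unrail(0,-.075,.115),14.43,g=255,n=16)
```

```text
t 10.95 rail [-0.1888 -0.1614  0.1186] yaw -26.98 z [ 0.003 -0.002 -1.   ] F [ 0.6 -0.2 -4.8] open 24.6 g 29.9
[[255,0.0119,0.0053,0.0002,-0.0452],[255,0.0116,0.0058,0.0002,-0.0452],[255,0.0113,0.0063,0.0002,-0.0452],[255,0.011,0.0068,0.0002,-0.0452],[255,0.0107,0.0073,0.0002,-0.0452],[255,0.0104,0.0078,0.0002,-0.0452],[255,0.01,0.0083,0.0002,-0.0452],[255,0.0096,0.0087,0.0002,-0.0451],[255,0.0092,0.0091,0.0002,-0.0452],[255,0.0088,0.0095,0.0003,-0.0451],[255,0.0084,0.0099,0.0002,-0.0452],[255,0.0079,0.0103,0.0003,-0.0451],[255,0.0074,0.0107,0.0002,-0.0452],[255,0.0069,0.011,0.0003,-0.0451],[255,0.0065,0.0113,0.0002,-0.0452],[255,0.0059,0.0115,0.0003,-0.0451]]
```

Gripped: the opening is 24.6 mm and the force matches the stop's 0.4 kg. I'll carry it to the front of the mouth.

>>> send_rows --pt "255 0.0119 0.0053 0 -0.0452" --pt "255 0.0116 0.0058 0 -0.0452" --pt "255 0.0113 0.0063 0 -0.0452" --pt "255 0.011 0.0068 0 -0.0452" --pt "255 0.0107 0.0073 0 -0.0452" --pt "255 0.0104 0.0078 0 -0.0452" --pt "255 0.01 0.0083 0 -0.0452" --pt "255 0.0096 0.0087 0 -0.0452" --pt "255 0.0092 0.0091 0 -0.0452" --pt "255 0.0088 0.0095 0 -0.0452" --pt "255 0.0084 0.0099 0 -0.0452" --pt "255 0.0079 0.0103 0 -0.0452" --pt "255 0.0074 0.0107 0 -0.0452" --pt "255 0.0069 0.011 0 -0.0452" --pt "255 0.0065 0.0113 0 -0.0452" --pt "255 0.0059 0.0115 0 -0.0452" --pt "255 0 0 0 0" --pt "255 0 0 0 0"

```text
time_s: 12.45
position: [0.6292, -0.0673, 0.1163]
tcp_rot: [[-0.251, 0.968, -0.001], [0.968, 0.251, -0.0], [-0.0, -0.001, -1.0]]
force: [-0.6, 0.1, -4.9]
opening: 0.287
grasp_force: 29.9
```

Run:
```python
from h import *
st()
p,d=capture("wrist"); cv2.imwrite("pics/w4.png",p)
p,d=capture("side"); cv2.imwrite("pics/s4.png",cv2.resize(p[140:260,260:440],None,fx=3,fy=3))
c=calibration("side"); W=cloud("side",p,d); 
m=(W[...,2]>.02)&(W[...,2]<.2)&(abs(W[...,0]-.63)<.06)&(abs(W[...,1]+.07)<.06)
q=np.array([rail(x) for x in W[m]]); hsv=cv2.cvtColor(p,cv2.COLOR_BGR2HSV)[m]; q=q[hsv[:,2]>100]
print(len(q),"bottom z",np.percentile(q[:,2],[0,1,5]))
for a,b in((.03,.05),(.06,.08),(.085,.1)):
  k=q[(q[:,2]>a)&(q[:,2]<b)]; print(a,len(k), np.percentile(k[:,:2],[2,50,98],axis=0).round(4).tolist() if len(k) else 0)
```

```text
t 12.45 rail [-0.0005 -0.0735  0.1163] yaw 14.55 z [-0.001 -0.    -1.   ] F [-0.6  0.1 -4.9] open 25.0 g 29.9
575 bottom z [0.02002034 0.02099617 0.02412806]
0.03 93 [[-0.0293, -0.1015], [-0.0112, -0.0864], [0.0153, -0.0609]]
0.06 77 [[-0.014, -0.0893], [-0.0079, -0.0847], [0.0122, -0.0658]]
0.085 54 [[-0.0156, -0.0883], [-0.0079, -0.0859], [0.0091, -0.0661]]
```

View pics/s4.png

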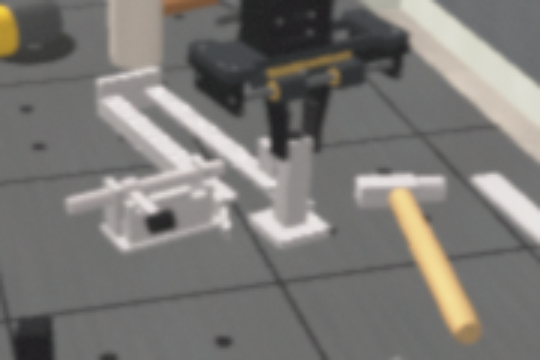

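View pics/w4.png

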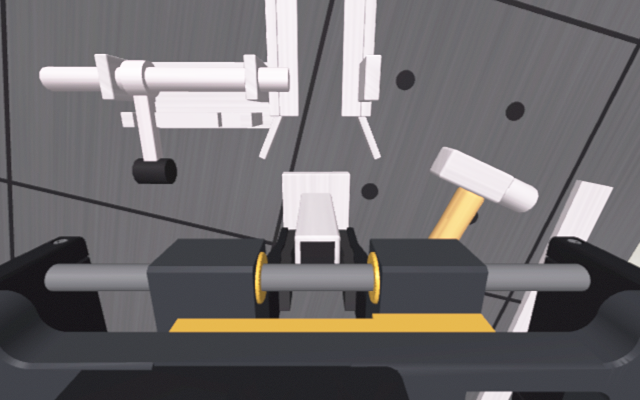

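The stop hangs upright and aligned in front of the mouth, with its foot at u 283–350 and the lip gap at u 298–342. I'll measure the lateral offset from this same view.

```bash
cat >> h.py <<'E'
def lateral():
    """tool-y offset (m) between held foot and rail gap centre, in camera coordinates (camera x = tool y)"""
    p,d=capture("wrist"); c=calibration("wrist"); W=cloud("wrist",p,d,c); R=np.array(c["rotation"]); P=(W-np.array(c["xyz"]))@R
    s=read_state(); zt=s["position"][2]
    g=cv2.cvtColor(p,cv2.COLOR_BGR2HSV); br=(g[...,1]<45)&(g[...,2]>110)&(d>0)
    mids=[];out=[]
    lm=br&(W[...,2]>.017)&(W[...,2]<.030)
    rl=np.stack([(W[...,0]-RO[0])*UX[0]+(W[...,1]-RO[1])*UX[1],(W[...,0]-RO[0])*UY[0]+(W[...,1]-RO[1])*UY[1]],-1)
    for y0 in np.arange(.05,.2,.01):
        b=lm&(abs(rl[...,1]-y0)<.005); l=rl[b&(rl[...,0]<0)&(rl[...,0]>-.045)][:,0]; r=rl[b&(rl[...,0]>0)&(rl[...,0]<.045)][:,0]
        if len(l)>5 and len(r)>5: out.append((y0,l.max(),r.min(),r.max()))
    out=np.array(out); print("lips inner L,R, outer R:",out.mean(0).round(4) if len(out) else None,"mid",((out[:,1]+out[:,2])/2).mean().round(4) if len(out) else None)
    f=br&(W[...,2]>zt-.074-.003)&(W[...,2]<zt-.074+.016)&(abs(rl[...,0])<.05)&(abs(rl[...,1]-rail(s["position"])[1])<.06)
    q=rl[f]; print("foot x",np.percentile(q[:,0],[1,99]).round(4),"mid",np.percentile(q[:,0],[1,99]).mean().round(4),"front y",np.percentile(q[:,1],[99]).round(4),len(q))
E
python3 - <<'E'
from h import *
st(); lateral()
E
```

```text
t 12.55 rail [-0.0018 -0.0739  0.1162] yaw 14.45 z [-0.002  0.    -1.   ] F [ 0.5  0.4 -3.5] open 25.1 g 29.9
lips inner L,R, outer R: [ 0.065  -0.0165  0.0174  0.0404] mid 0.0004
foot x [-0.0158  0.0082] mid -0.0038 front y [-0.0616] 222
```

Run:
```python
from h import *
s=st()
p,d=capture("wrist"); c=calibration("wrist"); W=cloud("wrist",p,d,c)
for (u,v) in((300,185),(316,182),(335,185),(288,200),(345,200),(316,215),(316,230)): print(u,v,p[v,u],rail(W[v,u]).round(4))
r=185; g=p[r].astype(int).sum(1); print([ (u,rail(W[r,u])[0].round(4),rail(W[r,u])[2].round(3)) for u in (280,282,283,284,286,346,348,349,350,351,353)])
```

```text
t 12.6 rail [-0.0019 -0.0741  0.1163] yaw 14.43 z [-0.002  0.    -1.   ] F [-0.1 -0.4 -3.5] open 24.9 g 29.9
300 185 [239 235 241] [-0.0166 -0.0565  0.0292]
316 182 [240 236 242] [-0.0034 -0.0541  0.0284]
335 185 [240 237 243] [ 0.0124 -0.0567  0.0282]
288 200 [239 235 241] [-0.0268 -0.0692  0.0302]
345 200 [243 239 245] [ 0.0209 -0.0694  0.0292]
316 215 [224 220 227] [-0.0031 -0.0624  0.0857]
316 230 [225 221 227] [-0.003  -0.0621  0.1111]
[(280, np.float64(-0.037), np.float64(-0.0)), (282, np.float64(-0.0314), np.float64(0.029)), (283, np.float64(-0.0306), np.float64(0.03)), (284, np.float64(-0.0297), np.float64(0.03)), (286, np.float64(-0.0281), np.float64(0.03)), (346, np.float64(0.0215), np.float64(0.029)), (348, np.float64(0.0232), np.float64(0.028)), (349, np.float64(0.027), np.float64(0.001)), (350, np.float64(0.0281), np.float64(-0.0)), (351, np.float64(0.029), np.float64(-0.0)), (353, np.float64(0.0308), np.float64(0.0))]
```

The stop has slid down about 23 mm in the grip: its foot underside is at about 0.019 m instead of 0.042. I'll set it down here, re-grip lower and correct the lateral offset.

>>> send_rows --pt "255 0 0.004 0 0" --pt "255 0 0 0.006 0" --pt "255 0 0 0.006 0" --pt "255 0 0 0.004 0" --pt "255 0 0 0.002 0" --pt "255 0 0 0 0" --pt "0 0 0 0 0" --pt "0 0 0 0 0" --pt "0 0 0 0 0" --pt "0 0 0 0.008 0" --pt "0 0 0 0.008 0" --pt "0 0 0 0.007 0" --pt "0 0 0 0 0" --pt "0 0 0 0 0"

```text
time_s: 13.82
position: [0.6322, -0.0668, 0.0745]
tcp_rot: [[-0.25, 0.968, -0.002], [0.968, 0.25, 0.001], [0.001, -0.002, -1.0]]
force: [0.2, -0.7, -0.0]
opening: 0.806
grasp_force: 0.0
```

Run:
```python
from h import *
s=st()
p,d=capture("wrist"); c=calibration("wrist"); W=cloud("wrist",p,d,c)
hsv=cv2.cvtColor(p,cv2.COLOR_BGR2HSV); rl=np.stack([(W[...,:2]-RO)@UX,(W[...,:2]-RO)@UY],-1)
f=(d>0)&(hsv[...,1]<45)&(hsv[...,2]>110)&(abs(W[...,2]-.01)<.006)&(abs(rl[...,0])<.05)&(rl[...,1]<-.036)&(rl[...,1]>-.12)
q=rl[f]; print(len(q),np.percentile(q,[1,99],axis=0).round(4),cv2.minAreaRect((W[f][:,:2]*1000).astype(np.float32)))
A,F=tops(); report(A,F)
```

```text
t 13.82 rail [ 0.0025 -0.0738  0.0745] yaw 14.45 z [-0.002  0.001 -1.   ] F [ 0.2 -0.7 -0. ] open 70.1 g 0.0
3176 [[-0.0263 -0.1012]
 [ 0.0287 -0.0468]] ((628.893310546875, -63.54884719848633), (95.04362487792969, 67.11753845214844), 14.363879203796387)
top [ 355.8 -399.5] [31.1 26.8] 2.5 n 184 sat 169.0 val 177.5 | foot [ 353.9 -399. ] [58.2 57.6] 0.9 484
top [ 358.9 -279.2] [27.5 27.8] 73.9 n 154 sat 9.0 val 50.0 | foot [ 359.1 -280.9] [59.7 60.8] 76.7 300
top [ 421. -497.] [27.9 26.7] 27.1 n 244 sat 160.0 val 176.5 | foot [ 422.9 -495.5] [66.4 59.9] 26.8 637
top [ 463.5 -378.4] [27.7 29.7] 88.6 n 186 sat 8.0 val 144.0 | foot [ 462.9 -378.7] [58.5 59. ] 87.2 452
top [ 559.1 -520.1] [29.5 27.5] 60.9 n 245 sat 155.0 val 177.0 | foot [ 559.4 -520.3] [59.1 59.1] 63.6 708
top [ 594.3 -393.1] [28.2 27. ] 16.5 n 192 sat 8.0 val 139.5 | foot [ 594.4 -393.3] [61.2 58.4] 19.0 506
top [590.7 -82.1] [16.4 22.2] 8.1 n 47 sat 12.0 val 43.0 | foot [608. -68.] [29.8 75. ] 31.2 125
top [632.3 -69.7] [26.1 26. ] 13.3 n 60 sat 9.0 val 142.5 | foot [631.7 -63.8] [59.4 71.3] 14.6 327
top [676.3 -62.3] [12. 21.] 53.1 n 32 sat 6.0 val 48.0 | foot [653.4 -56.9] [75.  30.6] 85.9 149
```

>>> send_rows --pt "255 0 0 0 0" --pt "255 0 0 0 0" --pt "255 0 0 0 0" --pt "255 0 0 0 0" --pt "255 0 0 0 0" --pt "255 0 0 0 0" --pt "255 0 0 0 0" --pt "255 0 -0.001 -0.002 0" --pt "255 0 0 -0.002 0" --pt "255 0 0 0 0" --pt "255 0.008 0 0 0" --pt "255 0.008 0 0 0" --pt "255 0.008 0 0 0" --pt "255 0.008 0 0 0" --pt "255 0.008 0 0 0" --pt "255 0.008 0 0 0" --pt "255 0.008 0 0 0" --pt "255 0 0 0 0"

```text
time_s: 15.47
position: [0.6187, -0.0122, 0.0812]
tcp_rot: [[-0.252, 0.968, 0.003], [0.968, 0.252, -0.002], [-0.003, 0.003, -1.0]]
force: [-1.1, -3.2, 7.3]
opening: 0.285
grasp_force: 30.0
```

```bash
cat >> h.py <<'E'
def foot():
    """held stop: z of its foot top and lateral mid, from the wrist view, plus lip mid"""
    p,d=capture("wrist"); W=cloud("wrist",p,d); s=read_state(); y=rail(s["position"])[1]
    hsv=cv2.cvtColor(p,cv2.COLOR_BGR2HSV); rl=np.stack([(W[...,:2]-RO)@UX,(W[...,:2]-RO)@UY],-1)
    b=(d>0)&(hsv[...,1]<45)&(hsv[...,2]>110)
    m=b&(abs(rl[...,0])<.012)&(rl[...,1]>y+.016)&(rl[...,1]<y+.027)&(W[...,2]>.004)
    print("foot top z",np.median(W[m][:,2]).round(4) if m.sum()>5 else None,m.sum())
    m=b&(W[...,2]>.06)&(abs(rl[...,0])<.03)&(abs(rl[...,1]-y-.012)<.006)
    if m.sum()>10: print("post x",np.percentile(rl[m][:,0],[2,98]).round(4),"front y",np.median(rl[m][:,1]).round(4),"top z",np.percentile(W[m][:,2],98).round(4))
    l=b&(abs(W[...,2]-.024)<.005)&(rl[...,1]>y+.035)&(rl[...,1]<y+.12)
    q=rl[l][:,0]
    if len(q)>50: print("lip inner",np.percentile(q[(q<0)&(q>-.04)],99).round(4),np.percentile(q[(q>0)&(q<.04)],1).round(4))
E
python3 - <<'E'
from h import *
s=st(); foot()
E
```

```text
t 15.47 rail [ 0.003  -0.0176  0.0812] yaw 14.57 z [ 0.003 -0.002 -1.   ] F [-1.1 -3.2  7.3] open 24.8 g 30.0
foot top z 0.154 53
post x [-0.0118  0.0169] front y -0.0054 top z 0.1015
lip inner -0.0164 0.0176
```

>>> send_rows --pt "255 0 -0.002 -0.002 0" --pt "255 0 0 0 0" --pt "255 0 0 0 0" --pt "255 0 0 0 0"

```text
time_s: 15.85
position: [0.615, -0.0124, 0.0815]
tcp_rot: [[-0.249, 0.968, -0.002], [0.968, 0.249, 0.002], [0.002, -0.002, -1.0]]
force: [-1.7, 1.4, 4.0]
opening: 0.285
grasp_force: 30.0
```

Run:
```python
from h import *
s=st(); print(np.round(s["moment"],2)); foot()
p,d=capture("side"); W=cloud("side",p,d); rl=np.stack([(W[...,:2]-RO)@UX,(W[...,:2]-RO)@UY],-1)
hsv=cv2.cvtColor(p,cv2.COLOR_BGR2HSV); b=(hsv[...,2]>100)&(hsv[...,1]<45)
m=b&(abs(rl[...,0])<.03)&(rl[...,1]<-.02)&(rl[...,1]>-.06)&(W[...,2]>-.01)
print("foot top, rear",np.histogram(W[m][:,2],bins=np.arange(-.01,.05,.003)), rl[m&(W[...,2]>.006)&(W[...,2]<.02)].min(0) if (m&(W[...,2]>.006)&(W[...,2]<.02)).any() else None)
```

```text
t 15.85 rail [-0.0006 -0.0168  0.0815] yaw 14.44 z [-0.002  0.002 -1.   ] F [-1.7  1.4  4. ] open 24.8 g 30.0
[ 0.44  0.42 -0.  ]
foot top z 0.1544 72
post x [-0.0153  0.0129] front y -0.0046 top z 0.1017
lip inner -0.0165 0.0176
foot top, rear (array([ 0,  0, 12, 36,  4,  3,  6,  8,  5,  6, 11,  8, 10, 10, 13, 13, 10,
       10, 13]), array([-0.01 , -0.007, -0.004, -0.001,  0.002,  0.005,  0.008,  0.011,
        0.014,  0.017,  0.02 ,  0.023,  0.026,  0.029,  0.032,  0.035,
        0.038,  0.041,  0.044,  0.047])) [-0.02887667 -0.05665285]
```

Run:
```python
from h import *
p,d=capture("side"); a=cv2.resize(p[150:230,280:400],None,fx=4,fy=4,interpolation=cv2.INTER_CUBIC)
p,d=capture("wrist"); b=p[0:320,150:470]
cv2.imwrite("pics/m5.png",np.hstack([a[:320],b]))
st()
```

```text
t 16.05 rail [-0.0006 -0.017   0.0815] yaw 14.43 z [-0.002  0.001 -1.   ] F [-2.8  2.9  4.1] open 24.8 g 30.0
```

View pics/m5.png

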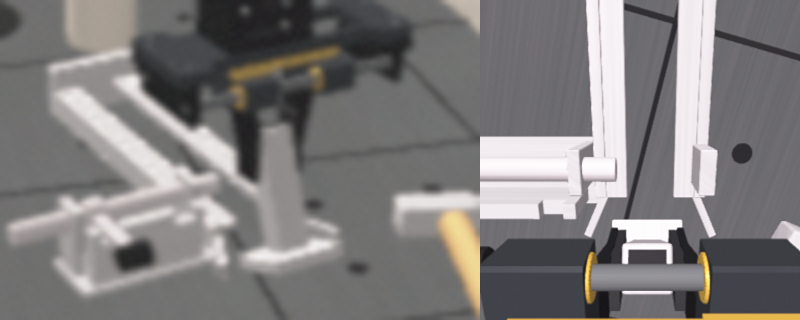

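Run:
```python
from h import *
p,d=capture("wrist"); W=cloud("wrist",p,d)
for u in (285,300,317,333,345):
    print(u,[(v,rail(W[v,u]).round(3).tolist()) for v in range(205,260,6)])
```

```text
285 [(205, [-0.027, -0.014, 0.001]), (211, [-0.028, -0.02, -0.0]), (217, [-0.028, -0.025, -0.001]), (223, [-0.027, -0.026, 0.011]), (229, [-0.02, -0.007, 0.071]), (235, [-0.019, -0.006, 0.08]), (241, [-0.018, -0.008, 0.084]), (247, [-0.018, -0.008, 0.091]), (253, [-0.017, -0.009, 0.097]), (259, [-0.016, -0.008, 0.105])]
300 [(205, [-0.015, -0.015, -0.001]), (211, [-0.015, -0.02, 0.001]), (217, [-0.015, -0.025, -0.0]), (223, [-0.015, -0.026, 0.011]), (229, [-0.015, -0.031, 0.012]), (235, [-0.015, -0.036, 0.013]), (241, [-0.011, -0.011, 0.079]), (247, [-0.009, -0.004, 0.099]), (253, [-0.009, -0.006, 0.102]), (259, [-0.009, -0.01, 0.101])]
317 [(205, [-0.001, -0.014, 0.002]), (211, [-0.001, -0.02, 0.001]), (217, [-0.001, -0.025, -0.0]), (223, [-0.001, -0.026, 0.011]), (229, [-0.001, -0.031, 0.012]), (235, [-0.001, -0.035, 0.015]), (241, [-0.001, -0.011, 0.078]), (247, [-0.001, -0.005, 0.099]), (253, [-0.001, -0.007, 0.1]), (259, [-0.001, -0.01, 0.101])]
333 [(205, [0.012, -0.015, 0.0]), (211, [0.012, -0.02, 0.001]), (217, [0.012, -0.025, -0.0]), (223, [0.012, -0.027, 0.01]), (229, [0.012, -0.031, 0.012]), (235, [0.011, -0.035, 0.015]), (241, [0.008, -0.01, 0.079]), (247, [0.007, -0.005, 0.098]), (253, [0.007, -0.006, 0.102]), (259, [0.007, -0.009, 0.102])]
345 [(205, [0.022, -0.014, 0.001]), (211, [0.022, -0.02, -0.001]), (217, [0.022, -0.025, 0.001]), (223, [0.021, -0.026, 0.011]), (229, [0.015, -0.008, 0.068]), (235, [0.015, -0.008, 0.076]), (241, [0.014, -0.008, 0.085]), (247, [0.013, -0.008, 0.092]), (253, [0.013, -0.008, 0.098]), (259, [0.012, -0.008, 0.104])]
```

The foot's front edge is at y≈-0.025 while the post leans forward about 0.3 rad. I lifted before the slow fingers (about 67 mm/s) had finished closing. I'll release so it drops upright, then re-grip with a long enough wait.

>>> send_rows --pt "130 0 0 0 0" --pt "130 0 0 0 0" --pt "130 0 0 0 0" --pt "130 -0.009 0 0 0" --pt "130 -0.009 0 0 0" --pt "130 -0.009 0 0 0" --pt "130 -0.008 0 0 0" --pt "130 0 0 0 0"

```text
time_s: 16.77
position: [0.6258, -0.05, 0.0817]
tcp_rot: [[-0.247, 0.969, 0.002], [0.969, 0.247, -0.001], [-0.001, 0.001, -1.0]]
force: [-0.2, -0.1, 0.2]
opening: 0.492
grasp_force: 0.0
```

```bash
cat >> h.py <<'E'
def stopat(view="wrist",y0=None):
    """foot (z .004-.018) and top (z .09-.11) of a stop near the TCP in rail coords"""
    p,d=capture(view); W=cloud(view,p,d); s=read_state(); y=rail(s["position"])[1] if y0 is None else y0
    hsv=cv2.cvtColor(p,cv2.COLOR_BGR2HSV); rl=np.stack([(W[...,:2]-RO)@UX,(W[...,:2]-RO)@UY],-1)
    b=(d>0)&(hsv[...,1]<45)&(hsv[...,2]>100)&(abs(rl[...,0])<.034)&(abs(rl[...,1]-y)<.05)
    for n,a,c in(("foot",.006,.02),("mid",.04,.06),("up",.06,.08),("high",.08,.097),("top",.097,.115)):
        m=b&(W[...,2]>a)&(W[...,2]<c)
        if m.sum()>8: print(n,m.sum(),"x",np.percentile(rl[m][:,0],[2,98]).round(4),"y",np.percentile(rl[m][:,1],[2,98]).round(4),"z",np.percentile(W[m][:,2],[2,50,98]).round(4))
E
python3 - <<'E'
from h import *
st(); stopat(); stopat("side"); stopat("scene")
E
```

```text
t 16.77 rail [ 0.0005 -0.0559  0.0817] yaw 14.33 z [ 0.002 -0.001 -1.   ] F [-0.2 -0.1  0.2] open 42.8 g 0.0
foot 3029 x [-0.0294  0.025 ] y [-0.0788 -0.026 ] z [0.0078 0.01   0.0156]
mid 391 x [-0.0139  0.0097] y [-0.0428 -0.0412] z [0.0405 0.0507 0.0598]
up 543 x [-0.014   0.0096] y [-0.043  -0.0412] z [0.0604 0.0708 0.0797]
high 630 x [-0.0138  0.0097] y [-0.0428 -0.0412] z [0.0805 0.0891 0.0968]
top 574 x [-0.0142  0.01  ] y [-0.0502 -0.0413] z [0.0972 0.0995 0.1012]
foot 173 x [-0.0284  0.0262] y [-0.0854 -0.0294] z [0.0071 0.0103 0.0183]
mid 71 x [-0.0134  0.0112] y [-0.0711 -0.0447] z [0.0408 0.0498 0.0598]
up 64 x [-0.0232  0.0096] y [-0.0706 -0.0534] z [0.0609 0.0703 0.0797]
high 55 x [-0.0135  0.009 ] y [-0.0702 -0.0536] z [0.08   0.0887 0.0965]
top 28 x [-0.0206  0.0103] y [-0.0713 -0.0525] z [0.097  0.0999 0.1085]
foot 209 x [-0.0317  0.0283] y [-0.0857 -0.007 ] z [0.0071 0.0108 0.0184]
mid 30 x [0.0003 0.0143] y [-0.0712 -0.0461] z [0.0405 0.0459 0.0573]
```

Upright again at x -2 mm, y -54 mm. I'll re-grip lower down and verify the lift.

>>> send_rows --pt "130 0.002 -0.002 0.0065 0" --pt "130 0 0 0 0" --pt "255 0 0 0 0" --pt "255 0 0 0 0" --pt "255 0 0 0 0" --pt "255 0 0 0 0" --pt "255 0 0 0 0" --pt "255 0 0 0 0" --pt "255 0 0 0 0" --pt "255 0 0 0 0" --pt "255 0 0 0 0" --pt "255 0 0.0025 -0.002 0" --pt "255 0 0 -0.002 0" --pt "255 0 0 0 0" --pt "255 0 0 0 0" --pt "255 0 0 0 0"

```text
time_s: 18.25
position: [0.6241, -0.0453, 0.0787]
tcp_rot: [[-0.25, 0.968, -0.001], [0.968, 0.25, 0.0], [0.001, -0.001, -1.0]]
force: [-1.5, -0.8, -4.8]
opening: 0.286
grasp_force: 30.0
```

Run:
```python
from h import *
st(); stopat()
```

```text
t 18.25 rail [-0.     -0.0509  0.0787] yaw 14.45 z [-0.001  0.    -1.   ] F [-1.5 -0.8 -4.8] open 24.9 g 30.0
foot 2621 x [-0.0285  0.0264] y [-0.0606 -0.0268] z [0.0081 0.0137 0.0159]
mid 431 x [-0.0126  0.0109] y [-0.0438 -0.0422] z [0.0403 0.0506 0.0595]
up 627 x [-0.0145  0.014 ] y [-0.044  -0.0407] z [0.0606 0.0702 0.0795]
high 719 x [-0.0125  0.0116] y [-0.0445 -0.0423] z [0.0803 0.0892 0.0968]
top 659 x [-0.0126  0.0114] y [-0.067  -0.0423] z [0.0973 0.1026 0.1046]
```

>>> send_rows --pt "255 0.005 0.001 0 0" --pt "255 0.01 0 0 0" --pt "255 0.01 0 0 0" --pt "255 0.01 0 0 0" --pt "255 0.01 0 0 0" --pt "255 0.01 0 0 0" --pt "255 0.01 0 0 0" --pt "255 0.01 0 0 0" --pt "255 0.01 0 0 0" --pt "255 0 0 0 0"

```text
time_s: 19.13
position: [0.6032, 0.0397, 0.079]
tcp_rot: [[-0.251, 0.968, -0.002], [0.968, 0.251, 0.001], [0.001, -0.001, -1.0]]
force: [0.8, 0.2, -5.6]
opening: 0.287
grasp_force: 30.0
```

Run:
```python
from h import *
st(); stopat()
```

```text
t 19.13 rail [0.0009 0.0366 0.079 ] yaw 14.55 z [-0.002  0.001 -1.   ] F [ 0.8  0.2 -5.6] open 25.0 g 30.0
foot 1355 x [-0.0162  0.018 ] y [0.0272 0.0593] z [0.0074 0.014  0.0188]
mid 814 x [-0.0333  0.0332] y [0.0243 0.0439] z [0.0406 0.051  0.0594]
up 643 x [-0.0195  0.0162] y [0.0426 0.046 ] z [0.0604 0.0702 0.0797]
high 729 x [-0.0208  0.0127] y [0.0419 0.0456] z [0.0804 0.0892 0.0968]
top 693 x [-0.0115  0.0126] y [0.0195 0.0441] z [0.0973 0.1028 0.1048]
```

>>> send_rows --pt "255 0.012 0 0 0" --pt "255 0.012 0 0 0" --pt "255 0.012 0 0 0" --pt "255 0.012 0 0 0" --pt "255 0.012 0 0 0" --pt "255 0.012 0 0 0" --pt "255 0.012 0 0 0" --pt "255 0.012 0 0 0" --pt "255 0.012 0 0 0" --pt "255 0.012 0 0 0" --pt "255 0.012 0 0 0" --pt "255 0.012 0 0 0" --pt "255 0.012 0 0 0" --pt "255 0.012 0 0 0" --pt "255 0.012 0 0 0" --pt "255 0.012 0 0 0" --pt "255 0 0 0 0" --pt "255 0 0 0 0"

```text
time_s: 20.68
position: [0.5562, 0.2239, 0.079]
tcp_rot: [[-0.251, 0.968, 0.0], [0.968, 0.251, -0.0], [-0.0, -0.0, -1.0]]
force: [-0.9, 0.5, -4.9]
opening: 0.284
grasp_force: 30.0
```

Run:
```python
from h import *
st(); stopat()
```

```text
t 20.68 rail [0.0013 0.2267 0.079 ] yaw 14.55 z [ 0. -0. -1.] F [-0.9  0.5 -4.9] open 24.7 g 30.0
foot 1346 x [-0.0162  0.0179] y [0.2178 0.25  ] z [0.0069 0.014  0.0185]
mid 1723 x [-0.0321  0.0322] y [0.2338 0.2758] z [0.0418 0.0452 0.0581]
up 645 x [-0.0199  0.0175] y [0.2332 0.2369] z [0.0605 0.0705 0.0795]
high 735 x [-0.0205  0.0132] y [0.2328 0.2367] z [0.0804 0.089  0.0967]
top 740 x [-0.0119  0.0131] y [0.2103 0.2349] z [0.0972 0.1029 0.1139]
```

>>> send_rows --pt "255 0 0 0.002 0" --pt "255 0 0 0.002 0" --pt "255 0 0 0 0" --pt "90 0 0 0 0" --pt "90 0 0 0 0" --pt "90 0 0 0 0" --pt "90 0 0 0 0" --pt "90 0 0 0 0" --pt "90 0 0 -0.01 0" --pt "90 0 0 -0.025 0" --pt "90 0 0 -0.03 0" --pt "90 0 0 -0.03 0" --pt "90 0 0 -0.03 0" --pt "90 0 0 0 0"

```text
time_s: 21.9
position: [0.5605, 0.2242, 0.2073]
tcp_rot: [[-0.25, 0.968, 0.013], [0.968, 0.25, 0.003], [-0.001, 0.014, -1.0]]
force: [0.3, 0.7, 0.7]
opening: 0.649
grasp_force: 0.0
```

Run:
```python
from h import *
st(); stopat(y0=.223)
report(*tops())
b=rows([.4628,-.3785,.2],-1.5,g=90,n=19)
rows([.4628,-.3785,.075],-1.5,g=90,n=7,start=b)
```

```text
t 21.9 rail [0.0055 0.2259 0.2073] yaw 14.47 z [ 0.013  0.003 -1.   ] F [0.3 0.7 0.7] open 56.5 g 0.0
foot 734 x [-0.0272  0.0307] y [0.1827 0.259 ] z [0.0061 0.0077 0.0199]
mid 291 x [-0.0327  0.031 ] y [0.2354 0.2723] z [0.0408 0.0426 0.0577]
up 121 x [-0.0167  0.0066] y [0.2351 0.2362] z [0.0606 0.0707 0.0796]
high 217 x [-0.0167  0.0072] y [0.2116 0.2362] z [0.0824 0.0954 0.0969]
top 245 x [-0.0166  0.0064] y [0.2119 0.2351] z [0.097  0.0977 0.0992]
top [ 354.5 -399.1] [26.6 28.5] 82.9 n 184 sat 169.0 val 179.0 | foot [ 353.5 -398.8] [58.1 59. ] 0.5 484
top [ 358.6 -279.7] [26.9 30. ] 73.9 n 151 sat 9.0 val 50.0 | foot [ 359.9 -280.7] [60.2 60.5] 74.7 299
top [ 421.1 -496.6] [28.4 26.5] 31.6 n 248 sat 160.0 val 175.0 | foot [ 423.7 -494.8] [65.6 58.2] 30.7 638
top [ 465.1 -379.3] [32.7 26.9] 1.1 n 187 sat 9.0 val 143.0 | foot [ 462.4 -378.5] [59.6 61.6] 86.0 442
top [555. 217.] [26.  30.5] 24.8 n 96 sat 9.0 val 140.0 | foot [557.4 217.6] [77.8 57.5] 14.1 98
top [ 559.4 -520. ] [26.7 27.9] 60.2 n 242 sat 155.0 val 177.5 | foot [ 559.  -520.9] [60.7 59.8] 61.6 703
top [ 594.1 -392.
[... 193 characters left out ...]
3,-0.0114,0.0,0.0146],[90,-0.0301,-0.0109,0.0,0.0147],[90,-0.0303,-0.0105,0.0,0.0146],[90,-0.0304,-0.01,0.0,0.0147],[90,-0.0306,-0.0096,0.0,0.0146],[90,-0.0307,-0.0091,0.0001,0.0147],[90,-0.0308,-0.0087,0.0,0.0146],[90,-0.031,-0.0082,0.0001,0.0147],[90,-0.0311,-0.0078,0.0,0.0146],[90,-0.0312,-0.0073,0.0001,0.0147],[90,-0.0313,-0.0068,0.0,0.0146],[90,-0.0314,-0.0064,0.0001,0.0147],[90,-0.0315,-0.0059,0.0,0.0146],[90,-0.0316,-0.0055,0.0001,0.0147],[90,-0.0316,-0.005,0.0,0.0146],[90,-0.0317,-0.0046,0.0001,0.0147]]
[[90,-0.0,0.0,0.0179,-0.0],[90,-0.0,0.0,0.0178,-0.0],[90,-0.0,0.0,0.0179,-0.0],[90,-0.0,0.0,0.0178,-0.0],[90,-0.0,0.0,0.0179,-0.0],[90,-0.0,0.0,0.0178,-0.0],[90,-0.0,0.0,0.0179,-0.0]]
```

Stop 1 stands upright in the rail at y≈0.22. On to the next stop, A.

>>> send_rows --pt "90 -0.0294 -0.0127 0 0.0147" --pt "90 -0.0296 -0.0122 0 0.0147" --pt "90 -0.0298 -0.0118 0 0.0147" --pt "90 -0.03 -0.0114 0 0.0147" --pt "90 -0.0301 -0.0109 0 0.0147" --pt "90 -0.0303 -0.0105 0 0.0146" --pt "90 -0.0304 -0.01 0 0.0146" --pt "90 -0.0306 -0.0096 0 0.0146" --pt "90 -0.0307 -0.0091 0 0.0146" --pt "90 -0.0308 -0.0087 0 0.0146" --pt "90 -0.031 -0.0082 0 0.0147" --pt "90 -0.0311 -0.0078 0 0.0147" --pt "90 -0.0312 -0.0073 0 0.0147" --pt "90 -0.0313 -0.0068 0 0.0147" --pt "90 -0.0314 -0.0064 0 0.0147" --pt "90 -0.0315 -0.0059 0 0.0146" --pt "90 -0.0316 -0.0055 0 0.0146" --pt "90 -0.0316 -0.005 0 0.0146" --pt "90 -0.0317 -0.0046 0 0.0146" --pt "90 0 0 0 0"

```text
time_s: 23.72
position: [0.4618, -0.3844, 0.1984]
tcp_rot: [[0.031, 1.0, -0.001], [1.0, -0.031, -0.003], [-0.003, -0.0, -1.0]]
force: [0.3, -0.8, -0.4]
opening: 0.647
grasp_force: 0.0
```

>>> send_rows --pt "90 0 0 0 0" --pt "90 0 0 0.01 0" --pt "90 0 0 0.015 0" --pt "90 0 0 0.02 0" --pt "90 0 0 0.02 0" --pt "90 0 0 0.015 0" --pt "90 0 0 0 0" --pt "90 0 0 0 0" --pt "90 0 0 0 0"

```text
time_s: 24.47
position: [0.4634, -0.3775, 0.1202]
tcp_rot: [[0.025, 1.0, -0.0], [1.0, -0.025, 0.0], [0.0, -0.0, -1.0]]
force: [-0.1, -0.2, 0.6]
opening: 0.649
grasp_force: 0.0
```

Run:
```python
from h import *
st(); report(*tops())
rows([.4628,-.3785,.075],-1.5,g=90,n=3)
```

```text
t 24.47 rail [-0.2383 -0.3327  0.1202] yaw -1.43 z [-0.  0. -1.] F [-0.1 -0.2  0.6] open 56.4 g 0.0
top [ 352.5 -398. ] [24.4 27. ] 1.5 n 141 sat 169.0 val 180.0 | foot [ 352.8 -398.6] [56.  58.4] 1.1 470
top [ 358.5 -278.7] [26.7 27.8] 76.4 n 153 sat 10.0 val 50.0 | foot [ 361.3 -280.9] [58.3 63.9] 75.1 300
top [ 420.9 -496.5] [29.8 27.3] 29.2 n 244 sat 159.5 val 176.0 | foot [ 421.6 -496.2] [60.8 58.5] 30.8 637
top [ 463.3 -378.7] [25.6 28.7] 87.3 n 162 sat 8.0 val 144.0 | foot [ 461.4 -379.3] [62.1 58.3] 0.9 450
top [556.6 216.3] [29.2 25.5] 4.0 n 99 sat 9.0 val 137.0 | foot [555.9 212.5] [61.8 78.5] 81.7 76
top [ 558.5 -522.3] [31.6 28.3] 61.6 n 246 sat 154.5 val 178.5 | foot [ 557.6 -523.4] [67.9 58.5] 63.7 709
top [ 593.9 -393.3] [27.6 27.9] 24.1 n 192 sat 8.0 val 138.5 | foot [ 595.5 -394.2] [62.6 57.2] 17.8 514
[[90,-0.0,-0.0003,0.0154,0.0002],[90,-0.0,-0.0003,0.0153,0.0003],[90,-0.0001,-0.0003,0.0154,0.0002]]
```

>>> send_rows --pt "90 0 0 0.015 0" --pt "90 0 0 0.015 0" --pt "90 0 0 0.015 0" --pt "90 0 0 0 0" --pt "255 0 0 0 0" --pt "255 0 0 0 0" --pt "255 0 0 0 0" --pt "255 0 0 0 0" --pt "255 0 0 0 0" --pt "255 0 0 0 0" --pt "255 0 0 0 0" --pt "255 0 0 0 0" --pt "255 0 0 0 0" --pt "255 0 0 -0.005 0" --pt "255 0 0 -0.01 0" --pt "255 0 0 -0.015 0" --pt "255 0 0 -0.01 0" --pt "255 0 0 0 0"

```text
time_s: 26.07
position: [0.4645, -0.3797, 0.1175]
tcp_rot: [[0.026, 1.0, 0.004], [1.0, -0.026, -0.004], [-0.004, 0.004, -1.0]]
force: [0.7, -0.2, -4.5]
opening: 0.284
grasp_force: 30.0
```

Run:
```python
from h import *
s=st()
p,d=capture("side"); W=cloud("side",p,d); q=W[(abs(W[...,0]-.463)<.04)&(abs(W[...,1]+.379)<.045)&(W[...,2]>.015)]
print(np.histogram(q[:,2],bins=np.arange(.015,.16,.01)))
b=rows(unrail(0,-.078,.115),14.43,g=255,n=20)
```

```text
t 26.07 rail [-0.2378 -0.335   0.1175] yaw -1.49 z [ 0.004 -0.004 -1.   ] F [ 0.7 -0.2 -4.5] open 24.7 g 30.0
(array([  0,   0,  19, 408,  51,  55,  61,  54,  50,  95,  95,  96, 171,
        83]), array([0.015, 0.025, 0.035, 0.045, 0.055, 0.065, 0.075, 0.085, 0.095,
       0.105, 0.115, 0.125, 0.135, 0.145, 0.155]))
[[255,0.0156,0.0079,0.0001,-0.0139],[255,0.0155,0.0082,0.0001,-0.0139],[255,0.0154,0.0084,0.0001,-0.0139],[255,0.0153,0.0086,0.0001,-0.0139],[255,0.0151,0.0088,0.0001,-0.0139],[255,0.015,0.009,0.0001,-0.0139],[255,0.0149,0.0092,0.0001,-0.0139],[255,0.0147,0.0094,0.0001,-0.0139],[255,0.0146,0.0096,0.0001,-0.0139],[255,0.0145,0.0098,0.0001,-0.0139],[255,0.0143,0.01,0.0,-0.0139],[255,0.0142,0.0102,0.0001,-0.0139],[255,0.0141,0.0104,0.0,-0.0139],[255,0.0139,0.0106,0.0001,-0.0139],[255,0.0138,0.0108,0.0,-0.0139],[255,0.0136,0.011,0.0001,-0.0139],[255,0.0135,0.0112,0.0,-0.0139],[255,0.0133,0.0114,0.0001,-0.0139],[255,0.0131,0.0115,0.0,-0.0139],[255,0.013,0.0118,0.0001,-0.0138]]
```

Clean lift: the foot top is at 0.05 m. I'll carry it to the mouth.

>>> send_rows --pt "255 0.0156 0.0079 0 -0.0139" --pt "255 0.0155 0.0082 0 -0.0139" --pt "255 0.0154 0.0084 0 -0.0139" --pt "255 0.0153 0.0086 0 -0.0139" --pt "255 0.0151 0.0088 0 -0.0139" --pt "255 0.015 0.009 0 -0.0139" --pt "255 0.0149 0.0092 0 -0.0139" --pt "255 0.0147 0.0094 0 -0.0139" --pt "255 0.0146 0.0096 0 -0.0139" --pt "255 0.0145 0.0098 0 -0.0139" --pt "255 0.0143 0.01 0 -0.0139" --pt "255 0.0142 0.0102 0 -0.0139" --pt "255 0.0141 0.0104 0 -0.0139" --pt "255 0.0139 0.0106 0 -0.0139" --pt "255 0.0138 0.0108 0 -0.0139" --pt "255 0.0136 0.011 0 -0.0139" --pt "255 0.0135 0.0112 0 -0.0139" --pt "255 0.0133 0.0114 0 -0.0139" --pt "255 0.0131 0.0115 0 -0.0139" --pt "255 0.013 0.0118 0 -0.0139"

```text
time_s: 27.78
position: [0.6296, -0.0697, 0.114]
tcp_rot: [[-0.25, 0.968, -0.002], [0.968, 0.25, 0.001], [0.001, -0.002, -1.0]]
force: [0.2, -0.6, -4.5]
opening: 0.284
grasp_force: 30.0
```

>>> send_rows --pt "255 0 0 0 0" --pt "255 0 0 0 0" --pt "255 0 0 0.01 0" --pt "255 0 0 0.013 0" --pt "255 0 0 0.01 0" --pt "255 0 0 0 0" --pt "255 0 0 0 0" --pt "255 0 0 0 0"

```text
time_s: 28.45
position: [0.6298, -0.0712, 0.0816]
tcp_rot: [[-0.248, 0.969, -0.0], [0.969, 0.248, 0.0], [0.0, -0.0, -1.0]]
force: [1.0, -0.2, -4.1]
opening: 0.284
grasp_force: 30.0
```

Run:
```python
from h import *
s=st(); stopat()
```

```text
t 28.45 rail [-0.0009 -0.0774  0.0816] yaw 14.38 z [-0.  0. -1.] F [ 1.  -0.2 -4.1] open 24.7 g 30.0
foot 2766 x [-0.0287  0.0254] y [-0.0869 -0.0482] z [0.0099 0.0169 0.0184]
mid 384 x [-0.0132  0.0102] y [-0.0645 -0.0633] z [0.0405 0.0509 0.0597]
up 558 x [-0.0164  0.0143] y [-0.0684 -0.0633] z [0.0608 0.0704 0.0797]
high 631 x [-0.0131  0.0109] y [-0.0657 -0.0633] z [0.0804 0.0895 0.0968]
top 1038 x [-0.0131  0.0108] y [-0.0876 -0.0634] z [0.0976 0.106  0.1078]
```

>>> send_rows --pt "255 0 0.0015 0.003 0" --pt "255 0.009 0 0 0" --pt "255 0.009 0 0 0" --pt "255 0.009 0 0 0" --pt "255 0.009 0 0 0" --pt "255 0.009 0 0 0" --pt "255 0.009 0 0 0" --pt "255 0.009 0 0 0" --pt "255 0.009 0 0 0" --pt "255 0 0 0 0"

```text
time_s: 29.33
position: [0.6123, 0.0017, 0.0789]
tcp_rot: [[-0.251, 0.968, -0.002], [0.968, 0.251, 0.001], [0.001, -0.001, -1.0]]
force: [0.4, 1.0, -4.0]
opening: 0.285
grasp_force: 30.0
```

Run:
```python
from h import *
s=st(); stopat()
```

```text
t 29.33 rail [ 0.0003 -0.0024  0.0789] yaw 14.52 z [-0.002  0.001 -1.   ] F [ 0.4  1.  -4. ] open 24.8 g 30.0
foot 1670 x [-0.0271  0.0249] y [-0.0138  0.0257] z [0.0074 0.0138 0.0186]
mid 1470 x [-0.0332  0.0336] y [0.0096 0.0367] z [0.0409 0.0522 0.0592]
up 602 x [-0.0149  0.0148] y [0.0055 0.0104] z [0.0605 0.0701 0.0796]
high 660 x [-0.0121  0.0122] y [0.0066 0.0105] z [0.0803 0.0893 0.0964]
top 918 x [-0.0121  0.0118] y [-0.0139  0.0104] z [0.0975 0.1032 0.1047]
```

Free and upright, with y≈-0.002. I'll carry on to y≈0.155, lower and release.

>>> send_rows --pt "255 0.012 0 0 0" --pt "255 0.013 0 0 0" --pt "255 0.013 0 0 0" --pt "255 0.013 0 0 0" --pt "255 0.013 0 0 0" --pt "255 0.013 0 0 0" --pt "255 0.013 0 0 0" --pt "255 0.013 0 0 0" --pt "255 0.013 0 0 0" --pt "255 0.013 0 0 0" --pt "255 0.013 0 0 0" --pt "255 0.012 0 0 0" --pt "255 0 0 0 0" --pt "255 0 0 0 0" --pt "255 0 0 0.002 0" --pt "255 0 0 0.002 0" --pt "255 0 0 0 0"

```text
time_s: 30.8
position: [0.5756, 0.1479, 0.0752]
tcp_rot: [[-0.248, 0.969, 0.001], [0.969, 0.248, 0.0], [-0.0, 0.001, -1.0]]
force: [0.4, 1.6, -1.6]
opening: 0.284
grasp_force: 30.0
```

Run:
```python
from h import *
s=st(); stopat()
```

```text
t 30.8 rail [0.0011 0.1483 0.0752] yaw 14.36 z [ 0.001  0.    -1.   ] F [ 0.4  1.6 -1.6] open 24.7 g 30.0
foot 1606 x [-0.0167  0.0179] y [0.1444 0.1977] z [0.0082 0.0101 0.0184]
mid 424 x [-0.0115  0.0119] y [0.1612 0.1625] z [0.0402 0.0508 0.0595]
up 653 x [-0.0205  0.0172] y [0.1575 0.1625] z [0.0604 0.0704 0.0796]
high 737 x [-0.0213  0.0134] y [0.1585 0.1625] z [0.0807 0.0892 0.0966]
top 796 x [-0.0116  0.0128] y [0.138  0.1623] z [0.0972 0.0998 0.1094]
```

>>> send_rows --pt "90 0 0 0 0" --pt "90 0 0 0 0" --pt "90 0 0 0 0" --pt "90 0 0 0 0" --pt "90 0 0 0 0" --pt "90 0 0 -0.01 0" --pt "90 0 0 -0.025 0" --pt "90 0 0 -0.03 0" --pt "90 0 0 -0.03 0" --pt "90 0 0 -0.03 0" --pt "90 0 0 0 0" --pt "90 0 0 0 0"

```text
time_s: 31.85
position: [0.5764, 0.1487, 0.2029]
tcp_rot: [[-0.249, 0.968, 0.006], [0.968, 0.249, 0.0], [-0.001, 0.006, -1.0]]
force: [-0.6, -0.6, -0.8]
opening: 0.651
grasp_force: 0.0
```

Run:
```python
from h import *
st(); stopat(y0=.15)
report(*tops())
b=rows([.594,-.3935,.2],18.5,g=90,n=18)
```

```text
t 31.85 rail [0.0022 0.1488 0.2029] yaw 14.44 z [ 0.006  0.    -1.   ] F [-0.6 -0.6 -0.8] open 56.6 g 0.0
foot 649 x [-0.0187  0.0153] y [0.1376 0.199 ] z [0.0068 0.0082 0.019 ]
mid 97 x [-0.0139  0.0096] y [0.1617 0.1628] z [0.0406 0.051  0.0598]
up 103 x [-0.0136  0.0098] y [0.1617 0.1627] z [0.062  0.0716 0.0786]
high 181 x [-0.0141  0.0103] y [0.1386 0.1627] z [0.0808 0.0927 0.097 ]
top 310 x [-0.0137  0.0102] y [0.1384 0.1619] z [0.0971 0.0982 0.0997]
top [ 354.9 -398.8] [30.6 25.2] 4.0 n 190 sat 169.0 val 179.0 | foot [ 355.  -398.8] [61.1 59.9] 1.3 546
top [ 359.  -279.4] [27.8 27. ] 71.6 n 156 sat 10.0 val 50.0 | foot [ 358.  -283.9] [66.6 60.3] 77.2 304
top [ 420.7 -496.2] [28.9 27.8] 31.1 n 245 sat 161.0 val 169.0 | foot [ 420.6 -496.2] [59.3 58.8] 31.8 641
top [555.8 217. ] [27.9 25.7] 9.7 n 101 sat 9.0 val 139.0 | foot [558.1 215.2] [79.6 56.3] 11.7 93
top [ 560.2 -519.8] [26.8 28.6] 62.1 n 244 sat 154.5 val 176.0 | foot [ 564.5 -521.7] [60.3 69. ] 63.0 701
top [576.3 145.7] [28.  26.9] 20.2 n 102 sat 8.0 val 136.5 | foot [577.2 145.7] [80.8 55.7] 16.0 113
top [ 593.7 -393.4] [29.8 27.2] 17.2 n 195 sat 9.0 val 139.0 | foot [ 597.8 -392.9] [65.7 57.5] 18.2 514
[[90,-0.0294,-0.0064,-0.0001,-0.0039],[90,-0.0294,-0.0065,-0.0001,-0.0039],[90,-0.0294,-0.0067,-0.0,-0.004],[90,-0.0294,-0.0068,-0.0001,-0.0039],[90,-0.0293,-0.0069,-0.0,-0.004],[90,-0.0293,-0.007,-0.0001,-0.0039],[90,-0.0293,-0.0071,-0.0,-0.004],[90,-0.0292,-0.0072,-0.0001,-0.0039],[90,-0.0292,-0.0074,-0.0,-0.004],[90,-0.0292,-0.0075,-0.0001,-0.0039],[90,-0.0292,-0.0076,-0.0,-0.004],[90,-0.0291,-0.0077,-0.0001,-0.0039],[90,-0.0291,-0.0078,-0.0,-0.004],[90,-0.0291,-0.0079,-0.0001,-0.0039],[90,-0.029,-0.008,-0.0,-0.004],[90,-0.029,-0.0081,-0.0001,-0.0039],[90,-0.029,-0.0083,-0.0,-0.004],[90,-0.029,-0.0084,-0.0001,-0.0039]]
```

>>> send_rows --pt "90 -0.0294 -0.0064 0 -0.004" --pt "90 -0.0294 -0.0065 0 -0.004" --pt "90 -0.0294 -0.0067 0 -0.004" --pt "90 -0.0294 -0.0068 0 -0.004" --pt "90 -0.0293 -0.0069 0 -0.004" --pt "90 -0.0293 -0.007 0 -0.004" --pt "90 -0.0293 -0.0071 0 -0.004" --pt "90 -0.0292 -0.0072 0 -0.004" --pt "90 -0.0292 -0.0074 0 -0.004" --pt "90 -0.0292 -0.0075 0 -0.004" --pt "90 -0.0292 -0.0076 0 -0.004" --pt "90 -0.0291 -0.0077 0 -0.004" --pt "90 -0.0291 -0.0078 0 -0.004" --pt "90 -0.0291 -0.0079 0 -0.004" --pt "90 -0.029 -0.008 0 -0.004" --pt "90 -0.029 -0.0081 0 -0.004" --pt "90 -0.029 -0.0083 0 -0.004" --pt "90 -0.029 -0.0084 0 -0.004" --pt "90 0 0 0 0" --pt "90 0 0 0 0"

```text
time_s: 33.67
position: [0.5941, -0.3948, 0.1974]
tcp_rot: [[-0.315, 0.949, -0.003], [0.949, 0.315, 0.003], [0.003, -0.002, -1.0]]
force: [0.3, 0.6, -1.1]
opening: 0.646
grasp_force: 0.0
```

>>> send_rows --pt "90 0 0 0.01 0" --pt "90 0 0 0.015 0" --pt "90 0 0 0.02 0" --pt "90 0 0 0.02 0" --pt "90 0 0 0.015 0" --pt "90 0 0 0 0" --pt "90 0 0 0 0" --pt "90 0 0 0 0"

```text
time_s: 34.33
position: [0.5958, -0.3926, 0.1204]
tcp_rot: [[-0.319, 0.948, 0.0], [0.948, 0.319, -0.0], [-0.0, 0.0, -1.0]]
force: [0.8, 0.2, -0.2]
opening: 0.646
grasp_force: 0.0
```

Run:
```python
from h import *
st(); report(*tops())
rows([.594,-.3935,.075],18.5,g=90,n=3)
```

```text
t 34.33 rail [-0.1138 -0.3803  0.1204] yaw 18.62 z [ 0. -0. -1.] F [ 0.8  0.2 -0.2] open 56.2 g 0.0
top [ 354.3 -398.6] [26.9 28. ] 83.4 n 184 sat 169.0 val 179.5 | foot [ 354.4 -398.8] [59.2 58.3] 1.2 545
top [ 358.1 -279. ] [27.5 29.6] 78.7 n 158 sat 10.0 val 50.0 | foot [ 357.5 -285. ] [68.9 58.6] 75.5 305
top [ 419.7 -496.9] [26.1 27.3] 32.4 n 208 sat 160.0 val 175.5 | foot [ 419.3 -497.3] [58.7 58.5] 32.3 556
top [555.6 216.7] [27.1 25.8] 14.0 n 98 sat 9.0 val 140.0 | foot [557.6 216.9] [77.7 55.8] 14.2 87
top [ 558.8 -519.7] [28.4 28.5] 52.8 n 238 sat 155.5 val 178.5 | foot [ 559.5 -520.2] [59.1 59.7] 61.7 703
top [577.  146.4] [27.7 25.5] 8.9 n 108 sat 8.0 val 136.5 | foot [577.3 145.9] [82.3 57.9] 9.1 121
top [ 594.1 -393.5] [27.9 24.1] 24.1 n 119 sat 9.0 val 140.0 | foot [ 593.8 -393.8] [63.  58.8] 17.4 505
[[90,0.0002,-0.0007,0.0155,0.0005],[90,0.0003,-0.0007,0.0155,0.0005],[90,0.0002,-0.0007,0.0155,0.0005]]
```

>>> send_rows --pt "90 0 -0.001 0.015 0" --pt "90 0 0 0.015 0" --pt "90 0 0 0.015 0" --pt "90 0 0 0 0" --pt "255 0 0 0 0" --pt "255 0 0 0 0" --pt "255 0 0 0 0" --pt "255 0 0 0 0" --pt "255 0 0 0 0" --pt "255 0 0 0 0" --pt "255 0 0 0 0" --pt "255 0 0 0 0" --pt "255 0 0 0 0" --pt "255 0 0 -0.005 0" --pt "255 0 0 -0.01 0" --pt "255 0 0 -0.015 0" --pt "255 0 0 -0.01 0" --pt "255 0 0 0 0"

```text
time_s: 35.93
position: [0.5959, -0.3947, 0.1176]
tcp_rot: [[-0.318, 0.948, 0.004], [0.948, 0.318, -0.003], [-0.004, 0.003, -1.0]]
force: [1.0, 0.3, -4.6]
opening: 0.284
grasp_force: 29.9
```

Run:
```python
from h import *
s=st()
p,d=capture("side"); W=cloud("side",p,d); q=W[(abs(W[...,0]-.594)<.04)&(abs(W[...,1]+.3935)<.045)&(W[...,2]>.015)]
print(np.histogram(q[:,2],bins=np.arange(.015,.16,.01))[0])
b=rows(unrail(0.0015,-.078,.115),14.43,g=255,n=20)
```

```text
t 35.93 rail [-0.1142 -0.3822  0.1176] yaw 18.56 z [ 0.004 -0.003 -1.   ] F [ 1.   0.3 -4.6] open 24.7 g 29.9
[  0   0  31 380  59  60  66  63  41  89  94  83 114  63]
[[255,0.0147,0.0069,0.0001,0.0036],[255,0.0148,0.0068,0.0001,0.0036],[255,0.0148,0.0068,0.0001,0.0036],[255,0.0148,0.0067,0.0001,0.0036],[255,0.0148,0.0067,0.0001,0.0036],[255,0.0149,0.0066,0.0001,0.0036],[255,0.0149,0.0066,0.0001,0.0036],[255,0.0149,0.0065,0.0001,0.0036],[255,0.0149,0.0065,0.0001,0.0036],[255,0.0149,0.0064,0.0001,0.0036],[255,0.015,0.0064,0.0001,0.0036],[255,0.015,0.0063,0.0,0.0036],[255,0.015,0.0062,0.0001,0.0036],[255,0.015,0.0062,0.0,0.0036],[255,0.0151,0.0061,0.0001,0.0036],[255,0.0151,0.0061,0.0,0.0036],[255,0.0151,0.006,0.0001,0.0036],[255,0.0151,0.006,0.0,0.0036],[255,0.0152,0.0059,0.0001,0.0036],[255,0.0151,0.0059,0.0,0.0037]]
```

>>> send_rows --pt "255 0.0147 0.0069 0 0.0036" --pt "255 0.0148 0.0068 0 0.0036" --pt "255 0.0148 0.0068 0 0.0036" --pt "255 0.0148 0.0067 0 0.0036" --pt "255 0.0148 0.0067 0 0.0036" --pt "255 0.0149 0.0066 0 0.0036" --pt "255 0.0149 0.0066 0 0.0036" --pt "255 0.0149 0.0065 0 0.0036" --pt "255 0.0149 0.0065 0 0.0036" --pt "255 0.0149 0.0064 0 0.0036" --pt "255 0.015 0.0064 0 0.0036" --pt "255 0.015 0.0063 0 0.0036" --pt "255 0.015 0.0062 0 0.0036" --pt "255 0.015 0.0062 0 0.0036" --pt "255 0.0151 0.0061 0 0.0036" --pt "255 0.0151 0.0061 0 0.0036" --pt "255 0.0151 0.006 0 0.0036" --pt "255 0.0151 0.006 0 0.0036" --pt "255 0.0151 0.0059 0 0.0036" --pt "255 0.0151 0.0059 0 0.0036"

```text
time_s: 37.65
position: [0.6312, -0.0686, 0.1152]
tcp_rot: [[-0.25, 0.968, 0.0], [0.968, 0.25, -0.0], [-0.0, 0.0, -1.0]]
force: [-0.4, -0.3, -4.7]
opening: 0.284
grasp_force: 29.9
```

>>> send_rows --pt "255 0 0 0 0" --pt "255 0 0 0 0" --pt "255 0 0 0.012 0" --pt "255 0 0 0.013 0" --pt "255 0 0 0.011 0" --pt "255 0 0 0 0" --pt "255 0 0 0 0" --pt "255 0 0 0 0"

```text
time_s: 38.32
position: [0.631, -0.0711, 0.0784]
tcp_rot: [[-0.248, 0.969, -0.001], [0.969, 0.248, 0.0], [0.001, -0.001, -1.0]]
force: [0.4, -0.5, -4.7]
opening: 0.287
grasp_force: 30.0
```

Run:
```python
from h import *
s=st(); stopat()
```

```text
t 38.32 rail [ 0.0002 -0.0776  0.0784] yaw 14.38 z [-0.001  0.    -1.   ] F [ 0.4 -0.5 -4.7] open 24.9 g 30.0
foot 2812 x [-0.0276  0.0265] y [-0.0869 -0.0472] z [0.0083 0.0134 0.0157]
mid 390 x [-0.0121  0.0112] y [-0.0639 -0.0623] z [0.0406 0.0506 0.0596]
up 585 x [-0.0152  0.0144] y [-0.0685 -0.0623] z [0.0604 0.0703 0.0796]
high 654 x [-0.0121  0.0119] y [-0.0645 -0.0622] z [0.0804 0.0893 0.0966]
top 924 x [-0.0122  0.0117] y [-0.0868 -0.0623] z [0.0975 0.1029 0.1045]
```

>>> send_rows --pt "255 0.009 0.001 0 0" --pt "255 0.009 0 0 0" --pt "255 0.009 0 0 0" --pt "255 0.009 0 0 0" --pt "255 0.009 0 0 0" --pt "255 0.009 0 0 0" --pt "255 0.009 0 0 0" --pt "255 0.009 0 0 0" --pt "255 0 0 0 0"

```text
time_s: 39.12
position: [0.6132, 0.0016, 0.0789]
tcp_rot: [[-0.251, 0.968, -0.002], [0.968, 0.251, 0.001], [0.001, -0.001, -1.0]]
force: [-0.2, -0.5, -5.2]
opening: 0.285
grasp_force: 30.0
```

Run:
```python
from h import *
s=st(); stopat()
```

```text
t 39.12 rail [ 0.0011 -0.0027  0.0789] yaw 14.52 z [-0.002  0.001 -1.   ] F [-0.2 -0.5 -5.2] open 24.8 g 30.0
foot 1661 x [-0.0257  0.0258] y [-0.014   0.0265] z [0.0084 0.0137 0.0174]
mid 1457 x [-0.0332  0.0337] y [0.0104 0.0367] z [0.041  0.0522 0.0591]
up 580 x [-0.0143  0.0159] y [0.0052 0.0114] z [0.0604 0.0703 0.0795]
high 657 x [-0.0113  0.0128] y [0.0068 0.0115] z [0.0803 0.0893 0.0968]
top 931 x [-0.0113  0.0127] y [-0.0133  0.0114] z [0.0974 0.103  0.1047]
```

>>> send_rows --pt "255 0.009 0 0 0" --pt "255 0.01 0 0 0" --pt "255 0.01 0 0 0" --pt "255 0.01 0 0 0" --pt "255 0.01 0 0 0" --pt "255 0.01 0 0 0" --pt "255 0.01 0 0 0" --pt "255 0.01 0 0 0" --pt "255 0.009 0 0 0" --pt "255 0 0 0 0" --pt "255 0 0 0 0" --pt "255 0 0 0.002 0" --pt "255 0 0 0.002 0" --pt "255 0 0 0 0"

```text
time_s: 40.33
position: [0.5931, 0.0839, 0.0754]
tcp_rot: [[-0.248, 0.969, 0.001], [0.969, 0.248, -0.0], [-0.0, 0.001, -1.0]]
force: [-0.2, 0.4, -2.2]
opening: 0.287
grasp_force: 30.0
```

Run:
```python
from h import *
s=st(); stopat()
```

```text
t 40.33 rail [0.0022 0.0819 0.0754] yaw 14.38 z [ 0.001 -0.    -1.   ] F [-0.2  0.4 -2.2] open 25.0 g 30.0
foot 1405 x [-0.0169  0.0179] y [0.0771 0.1123] z [0.0082 0.0101 0.0187]
mid 410 x [-0.0105  0.0129] y [0.0959 0.0973] z [0.0403 0.0507 0.0596]
up 641 x [-0.0194  0.0178] y [0.091  0.0973] z [0.0604 0.0703 0.0795]
high 732 x [-0.0203  0.0145] y [0.0922 0.0974] z [0.0804 0.0893 0.0967]
top 797 x [-0.0106  0.0138] y [0.0721 0.0971] z [0.0973 0.0998 0.1102]
```

>>> send_rows --pt "90 0 0 0 0" --pt "90 0 0 0 0" --pt "90 0 0 0 0" --pt "90 0 0 0 0" --pt "90 0 0 0 0" --pt "90 0 0 -0.01 0" --pt "90 0 0 -0.025 0" --pt "90 0 0 -0.03 0" --pt "90 0 0 -0.03 0" --pt "90 0 0 -0.03 0" --pt "90 -0.0155 -0.0155 -0.01 0" --pt "90 -0.0155 -0.0155 -0.01 0" --pt "90 -0.0155 -0.0155 -0.01 0" --pt "90 -0.0155 -0.0155 0 0" --pt "90 -0.0155 -0.0155 0 0" --pt "90 -0.0155 -0.0155 0 0" --pt "90 -0.0155 -0.0155 0 0" --pt "90 -0.0155 -0.0155 0 0" --pt "90 0 0 0 0" --pt "90 0 0 0 0"

```text
time_s: 42.05
position: [0.5031, -0.0671, 0.2308]
tcp_rot: [[-0.247, 0.969, 0.001], [0.969, 0.247, 0.0], [-0.0, 0.001, -1.0]]
force: [0.3, 0.3, -0.1]
opening: 0.645
grasp_force: 0.0
```

Run:
```python
from h import *
st(); report(*tops())
c=calibration("wrist"); p,d=capture("wrist"); W=cloud("wrist",p,d,c); hsv=cv2.cvtColor(p,cv2.COLOR_BGR2HSV); v,u=np.mgrid[0:400,0:640]
m=(v<240)&(hsv[...,2]<70)&(W[...,2]>.02)&(W[...,2]<.09)&(u>250)&(u<390)
q=np.array([rail(x) for x in W[m]]); print(len(q),np.median(q,0),np.percentile(q,[2,98],axis=0))
cv2.imwrite("pics/w6.png",p); p,d=capture("scene"); cv2.imwrite("pics/sc6.png",p)
```

```text
t 42.05 rail [-0.1226 -0.0418  0.2308] yaw 14.29 z [ 0.001  0.    -1.   ] F [ 0.3  0.3 -0.1] open 56.1 g 0.0
top [ 354.5 -399.8] [26.6 28.8] 81.7 n 185 sat 169.0 val 173.0 | foot [ 355.2 -399.2] [61.3 59.4] 0.8 548
top [ 358.9 -280.9] [27.  31.4] 61.6 n 155 sat 10.0 val 50.0 | foot [ 362.1 -287.7] [71. 69.] 75.3 307
top [ 421.8 -496.5] [28.7 27. ] 30.0 n 245 sat 159.0 val 168.0 | foot [ 421.1 -496.3] [59.8 59.1] 31.4 649
top [556.1 215. ] [30.2 30.3] 85.6 n 97 sat 9.0 val 137.0 | foot [557.6 216.6] [77.9 56.5] 10.7 87
top [ 559.6 -519.3] [28.7 27.2] 62.1 n 243 sat 155.0 val 175.0 | foot [ 559.6 -520.1] [58.3 58.8] 63.0 698
top [576.3 146.2] [28.4 27.6] 13.1 n 102 sat 8.0 val 137.5 | foot [578.5 139.5] [79.2 68. ] 9.1 103
top [594.1  83.4] [29.1 27.6] 16.5 n 113 sat 8.0 val 135.0 | foot [603.3  86.8] [72.4 65.5] 87.5 108
255 [-0.12216097 -0.04095893  0.05368166] [[-0.13468146 -0.04915905  0.04891518]
 [-0.11306348 -0.03190336  0.05586068]]
```

View pics/w6.png

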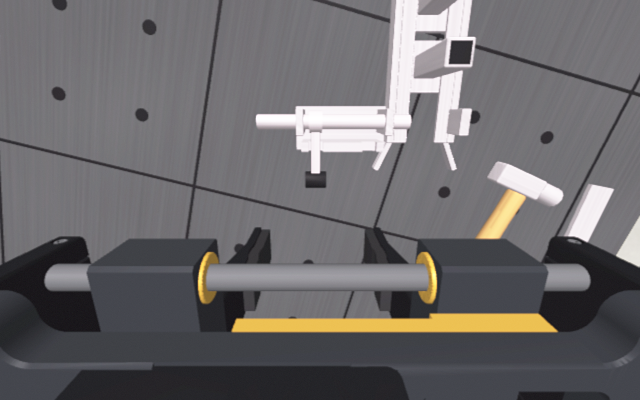

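View pics/sc6.png

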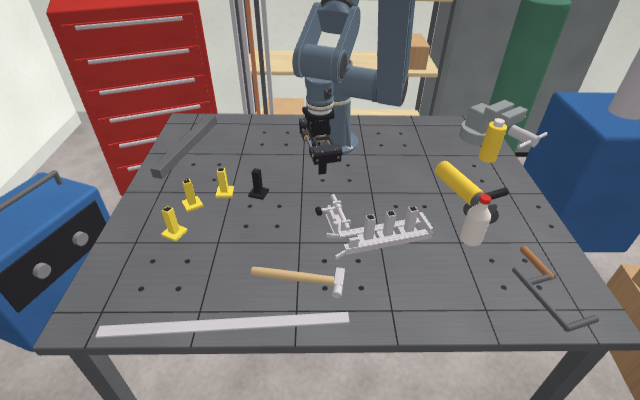

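The scene view shows all three stops in the rail at (370,228), (391,222) and (413,217). Only the yellow and black look-alikes are left on the table, and the knob sits level at (315,180) in the wrist view. Now for the bolt.

>>> send_rows --pt "90 0 -0.001 0.02 0" --pt "90 0 0 0.025 0" --pt "90 0 0 0.025 0" --pt "90 0 0 0.025 0" --pt "90 0 0 0.025 0" --pt "90 0 0 0.025 0" --pt "90 0 0 0.02 0" --pt "90 0 0 0.015 0" --pt "90 0 0 0.01 0" --pt "90 0 0 0 0" --pt "255 0 0 0 0" --pt "255 0 0 0 0" --pt "255 0 0 0 0" --pt "255 0 0 0 0" --pt "255 0 0 0 0" --pt "255 0 0 0 0" --pt "255 0 0 0 0" --pt "255 0 0 0 0" --pt "255 0 0 0 0" --pt "255 0 0 0 0"

```text
time_s: 43.92
position: [0.5025, -0.0669, 0.0404]
tcp_rot: [[-0.249, 0.968, 0.001], [0.968, 0.249, -0.0], [-0.0, 0.001, -1.0]]
force: [-0.7, -1.5, 5.6]
opening: 0.272
grasp_force: 30.0
```

Run:
```python
from h import *
st()
```

```text
t 43.92 rail [-0.1231 -0.0416  0.0404] yaw 14.43 z [ 0.001 -0.    -1.   ] F [-0.7 -1.5  5.6] open 23.7 g 30.0
```

Pinched at the knob's centre. I'll lift it along the arc.

>>> send_rows --pt "255 0.0002 0 -0.0042 0" --pt "255 0.0004 0 -0.0042 0" --pt "255 0.0007 0 -0.0042 0" --pt "255 0.0009 0 -0.0041 0" --pt "255 0.0013 0 -0.0041 0" --pt "255 0.0014 0 -0.004 0" --pt "255 0.0018 0 -0.0039 0" --pt "255 0.0019 0 -0.0037 0" --pt "255 0.0022 0 -0.0036 0" --pt "255 0.0024 0 -0.0034 0" --pt "255 0 0 0 0"

```text
time_s: 44.83
position: [0.4991, -0.0538, 0.0803]
tcp_rot: [[-0.25, 0.968, 0.001], [0.968, 0.25, -0.001], [-0.001, 0.001, -1.0]]
force: [0.8, -4.2, -1.9]
opening: 0.274
grasp_force: 30.0
```

Run:
```python
from h import *
st()
```

```text
t 44.83 rail [-0.1231 -0.028   0.0803] yaw 14.46 z [ 0.001 -0.001 -1.   ] F [ 0.8 -4.2 -1.9] open 23.8 g 30.0
```

>>> send_rows --pt "255 0 0.004 0 0" --pt "255 0 0.004 0 0" --pt "255 0 0.004 0 0" --pt "255 0 0.004 0 0" --pt "255 0 0.004 0 0" --pt "255 0 0.004 0 0" --pt "255 0 0.004 0 0" --pt "255 0 0.004 0 0" --pt "255 0 0.004 0 0" --pt "255 0 0.004 0 0" --pt "255 0 0.004 0 0" --pt "255 0 0.004 0 0" --pt "255 0 0.004 0 0" --pt "255 0 0.004 0 0" --pt "255 0 0.004 0 0" --pt "255 0 0.001 0 0" --pt "255 0 0 0 0" --pt "255 0 0 0 0"

```text
time_s: 46.33
position: [0.5572, -0.0393, 0.0795]
tcp_rot: [[-0.25, 0.968, -0.003], [0.968, 0.25, -0.001], [-0.0, -0.003, -1.0]]
force: [-2.9, -7.5, 4.4]
opening: 0.271
grasp_force: 30.0
```

Run:
```python
from h import *
st()
```

```text
t 46.33 rail [-0.0633 -0.0285  0.0795] yaw 14.48 z [-0.003 -0.001 -1.   ] F [-2.9 -7.5  4.4] open 23.5 g 30.0
```

>>> send_rows --pt "255 -0.0026 0 0.0034 0" --pt "255 -0.0023 0 0.0036 0" --pt "255 -0.002 0 0.0037 0" --pt "255 -0.0018 0 0.0039 0" --pt "255 -0.0014 0 0.004 0" --pt "255 -0.0013 0 0.0041 0" --pt "255 -0.0009 0 0.0041 0" --pt "255 -0.0006 0 0.0042 0" --pt "255 -0.0003 0 0.0042 0" --pt "255 0 0 0.0038 0" --pt "255 0 0 0 0" --pt "255 0 0 0 0"

```text
time_s: 47.33
position: [0.5601, -0.0508, 0.0408]
tcp_rot: [[-0.249, 0.968, -0.003], [0.968, 0.249, 0.001], [0.002, -0.002, -1.0]]
force: [-5.0, 2.8, 9.4]
opening: 0.269
grasp_force: 30.0
```

Run:
```python
from h import *
st()
```

```text
t 47.33 rail [-0.0633 -0.0403  0.0408] yaw 14.45 z [-0.003  0.001 -1.   ] F [-5.   2.8  9.4] open 23.4 g 30.0
```

Level in the closed notch. I'll open, rise and check.

>>> send_rows --pt "80 0 0 0 0" --pt "80 0 0 0 0" --pt "80 0 0 0 0" --pt "80 0 0 0 0" --pt "80 0 0 0 0" --pt "80 0 0 0 0" --pt "80 0 0 -0.015 0" --pt "80 0 0 -0.03 0" --pt "80 0 0 -0.03 0" --pt "80 -0.005 0 -0.03 0" --pt "80 -0.01 0 -0.03 0" --pt "80 -0.01 0 -0.03 0" --pt "80 -0.01 0 -0.02 0" --pt "80 0 0 0 0" --pt "80 0 0 0 0"

```text
time_s: 48.58
position: [0.5709, -0.0861, 0.2267]
tcp_rot: [[-0.248, 0.969, 0.003], [0.969, 0.248, -0.001], [-0.002, 0.003, -1.0]]
force: [-0.8, -0.1, -0.4]
opening: 0.685
grasp_force: 0.0
```

Run:
```python
from h import *
st(); report(*tops())
c=calibration("wrist"); p,d=capture("wrist"); W=cloud("wrist",p,d,c); hsv=cv2.cvtColor(p,cv2.COLOR_BGR2HSV); v,u=np.mgrid[0:400,0:640]
m=(v<240)&(hsv[...,2]<70)&(W[...,2]>.02)&(W[...,2]<.09)&(u>250)&(u<390)
q=np.array([rail(x) for x in W[m]]); print(len(q),np.median(q,0),np.percentile(q,[2,98],axis=0))
cv2.imwrite("pics/w7.png",p)
```

```text
t 48.58 rail [-0.0617 -0.0772  0.2267] yaw 14.37 z [ 0.003 -0.001 -1.   ] F [-0.8 -0.1 -0.4] open 59.6 g 0.0
top [ 354.1 -399.1] [28.7 27.5] 81.8 n 189 sat 169.0 val 172.0 | foot [ 354.7 -403.6] [59.5 68.3] 1.0 542
top [ 358.8 -280.9] [27.5 30. ] 58.4 n 156 sat 10.0 val 50.0 | foot [ 362.3 -281.3] [61.  66.2] 74.0 298
top [ 420.9 -496.5] [30.1 26.7] 33.9 n 240 sat 158.0 val 168.0 | foot [ 419.1 -493.4] [59.2 65.7] 30.4 644
top [555.4 216.3] [28.8 25.5] 5.1 n 97 sat 9.0 val 139.0 | foot [557.7 216.8] [77.5 55.7] 18.0 86
top [ 560.1 -520.4] [27.4 29. ] 62.0 n 245 sat 158.0 val 177.0 | foot [ 559.7 -520.1] [57.8 59.4] 63.5 708
top [577.1 145.8] [27.  29.2] 14.4 n 102 sat 8.0 val 137.0 | foot [579.4 142. ] [82.8 64.8] 35.2 104
top [594.7  84.4] [26.5 28.4] 15.0 n 108 sat 7.0 val 131.5 | foot [599.1  90.9] [68.1 68.8] 12.3 106
308 [-0.06316951 -0.04139299  0.05359675] [[-0.07508488 -0.05025165  0.04658921]
 [-0.053426   -0.03167041  0.05576396]]
```

View pics/w7.png

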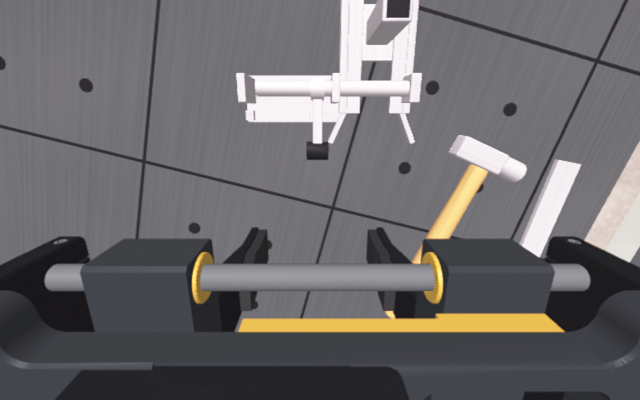

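The bolt now reaches the keeper at (415,88), the knob at (317,150) lies level (top at z 0.054), and all three stops stand behind the bolt. Handing in.

```bash
python3 -c "
from rig import *
print(hand_in())"
```

```text
the job is handed in; nothing more can be done
None
```

I handed the job in at about 49 s: the three stops on the table (there was no fourth) stand upright in the rail behind the bolt, which is shot across the mouth with its handle level in the closed notch; hand-in returned no verdict.

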